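# Charge the nut feeder from a hand chute

### The job

Lift the chute with its four nuts by the orange handle, lay its nose over the red bar at the nut feeder's inlet and press the bar gently down, nearly to its stop, so that the shutter opens, with the chute alone touching the feeder. Keep the bar down while you tilt the chute so that all four nuts slide into the bin. Then set the empty chute down flat on its black mat, let go, and leave everything else where it is.

Things in the scene. Friction and masses are not known exactly. Their poses are not given: they have to be found in the camera images.
- chute_grip (a point): Centre of the chute's orange handle block, the place to grasp; axes are the chute's: +x along the channel to its open nose, z up. The block is 30 mm along x, 26 across y, 35 high, bare on all four sides; nothing of the chute is higher. This point lies 75 mm behind the nose edge, on the centre line, 50.5 mm above the chute's underside.
- chute: The aluminium chute: straight U channel, 170 mm long, 33 wide outside, 28 inside, walls to 22 mm above its flat underside, floor 3 mm, closed at the tail; 210 to 330 g. Origin on its underside, 85 mm behind the nose edge; +x to the nose. Polished: nuts stay put while it is about level and slide from a nose-down tilt of 14 to 21 degrees; 30 to 35 degrees empties it.
- chute_nose (a point): Middle of the chute's nose edge, at the underside of its floor; the channel is open here.
- nut0_center (a point): Centre of hexagon nut 1 of 4 (brass, about 19 mm across, 8 high, 12 g), lying in a row in the rear part of the chute at the start.
- nut1_center (a point): Centre of hexagon nut 2 of 4 (brass, about 19 mm across, 8 high, 12 g), lying in a row in the rear part of the chute at the start.
- nut2_center (a point): Centre of hexagon nut 3 of 4 (brass, about 19 mm across, 8 high, 12 g), lying in a row in the rear part of the chute at the start.
- nut3_center (a point): Centre of hexagon nut 4 of 4 (brass, about 19 mm across, 8 high, 12 g), lying in a row in the rear part of the chute at the start.
- feeder: The nut feeder, fixed to the bench: green-framed clear bin, 90 mm along y, x -80 to +65 mm from its origin (on the bench, mid-width); +x is the direction in which the chute's nose goes in, z up. Green deck on top, its upper face 94 mm above the bench. Light mechanism: it must never be loaded with more than 20 N, and only the chute may press on it. Nuts are in once they lie in the clear bin, below 40 mm.
- feeder_inlet (a point): Centre of the inlet opening, level with the deck's upper face; the opening is 40 by 40 mm, closed 6 to 28 mm lower by a sliding steel shutter. Beside it stand two green cheeks, inner faces 22 mm to either side of the centre line, tops 128 mm above the bench; 21 mm beyond this point (+x) a back stop, top 140 mm above the bench. Axes as the feeder's.
- below_bar (a point): Point on the deck straight below the middle of the red press bar (round, 10 mm thick, 40 long, along the feeder's y), 29 mm before the inlet's centre. The bar's rest height is set by a clamped adjuster and differs each time: its top is 117 to 139 mm above the bench, so find it by touch. The nose should reach about 20 to 25 mm past the bar so that nuts drop into the opening.
- shutter_guide (a point): Point on the deck above the shutter's guide, behind the back stop. The bar sinks straight down 13.5 mm to a hard stop against a spring: it moves from 2.2 N, then 0.8 N per mm (13 N at the stop), and rises when let go. The shutter draws back towards +x with the bar; the opening stays shut for the first 6 mm of travel and is wide enough for the nuts from about 10.5 mm to the stop, so hold the bar at 11 to 14 N.
- mat: Black rubber mat fixed to the bench, 260 mm along its x, 110 along y, 3 thick; origin at the centre of its underside. The chute lies on it at the start, along its x.
- spare_breaker: Bystander: white spare circuit breaker, 70 x 36 x 77 mm high. Origin under its centre. Leave it alone.
- spare_fan: Bystander: black square fan, 80 x 80 x 29 mm. Origin under its centre. Leave it alone.
- screwdriver: Bystander: red screwdriver lying down, 200 mm long, handle towards its -x. Leave it alone.
- screw_jar: Bystander: glass jar with a blue cap, 56 mm across, 75 high. Origin under its centre. Leave it alone.
- terminal_tray: Bystander: blue open tray, 150 x 100 x 40 mm. Origin under its centre. Leave it alone.
- wire_reel: Bystander: yellow reel, 80 mm across, 45 high. Origin under its centre. Leave it alone.
Mind the look-alikes: they are no part of the job. Several things have the shape of the chute; the one meant has the colours described above.

How it is judged:
By the outcome, as a careful person would: the job done as asked, in the order asked, and still so for the second after the job is handed in, with the robot touching nothing.
It also fails if it takes over 72 s, if anything falls off the work surface, if the arm or the gripper's body presses on something with over 40 N, if the wrist force passes 120 N, or if a joint passes its speed limit or range.

### The arm

A 7-joint arm with a two-finger parallel gripper is mounted at the origin on the work surface. World frame = base frame: x ahead of the robot, y to its left, z up, the work surface at z = 0. Lengths are in m, angles in rad, forces in N, time in s.
With the tool pointing down it reaches from about 0.4 to 0.85 m from the base axis. Payload 10.4 kg.
Tool frame: the origin (TCP) lies midway between the tips of the shut fingers; the grasp point (between the pads) lies 19 mm behind it; z points along the fingers, y is the direction in which the jaws open and shut (so a half turn about z gives the same grasp; the last joint's range is limited). The gripper opens to 85 mm and grips with 20 to 120 N. Pads are 22 mm wide; open, the fingers measure 114 mm over their backs; the gripper's body (76 mm by 85 mm) begins 54 mm behind the grasp point. The pads swing forward as they close: fully open they stand 13 mm farther back than shut.
Start: joints at [-1.172, 0.332, -0.065, 1.46, 0.022, 1.35, -0.088], TCP at [0.256, 0.57, 0.231] pointing down, gripper open.
Joint ranges: [-2.6, 2.6], [-0.5, 2.12], [-1.47, 1.34], [0.16, 2.42], [-1.27, 4.41], [0.06, 2.06], [-2.6, 2.6]. Speed limits (rad/s): [2.22, 2.22, 2.79, 2.79, 3.14, 3.14, 3.14].

### API

Orientations are given as a unit quaternion [x, y, z, w].
In Python, from workcell import manip, viewer gives the robot as it stands.
- The arm moves only by the tool move_arm, never from a script. Its argument "deltas" is a list of rows, each a list of 7 numbers: the shift along the tool's x, y, z in m, then the turn, a rotation vector about the tool's x, y, z in degrees, then the opening, from -1 (shut) to 1 (fully open). In form: [[dx, dy, dz, wx, wy, wz, gripper], ...]. A call has 1 to 10 rows; each row shifts and turns the commanded pose from where the row before left it, along the tool's axes as they then stand; what a row does not reach is not made up. A row lasts 1/8 s, in which the tool goes at most 62.5 mm and 10.7 degrees, less where a joint would pass 70% of its speed; a pose out of reach is approached as far as the arm can. A call with a gripper value outside its range is refused whole. The fingers move at their own pace and stop on an object; "force" is the grip in N (left out, the last holds). Time passes only in rows, so rows that do not move let the fingers close. It gives the time, the measured TCP pose, the force and the opening at its end, in the units of the state.
- manip.get_obs(): the state, without advancing time (a new reading comes with each control period).
- viewer.camera(name): name is "scene" or "side" or "wrist"; returns (picture, depth): 384x512x3 uint8, red, green, blue; 384x512 float32, m along the optical axis (not along the pixel's ray), 0 where there is no reading.
- viewer.calibration(name): a dict with "fx", "fy", "cx", "cy" (pixels), "dist" ([k1, k2, p1, p2, k3] as OpenCV has them; the pictures are not rectified), "R" (3x3) and "t" (3): a world point X has camera coordinates R X + t; the wrist camera has in their place "T_tool_cam" (4x4, takes a point from camera to tool coordinates, whose origin is the TCP and whose axes are the flange's). Camera axes: x right, y down, z forward; pixel columns grow to the right and rows downward; lengths in m; the calibration is good to about 2 mm. A picture is of the moment at which its call begins: read the wrist's pose just before it. calibration takes no time and is no camera call.
- manip.hand_in(): hands the job in, once; it reports no verdict.
The state is a dict: "clock": time; "joint_pos": joint angles; "joint_velocities": joint speeds; "tau": joint torques, N m; "position": TCP position; "ee_rot": TCP orientation; "ft_force": force on the tool from outside, world axes, zero at the start; "torque": the same for the moment, N m; "grip_width": opening from 0.0 (shut) to 1.0 (fully open).
Only numpy, scipy, OpenCV 4.12 (cv2) and the standard library are available. Lean on these libraries where they do the work, as an engineer would, in place of code of your own. Each camera call takes 0.05 s, during which the arm holds its last target.

## Working session

There is one attempt and no reset: what is moved stays moved. The work goes in short steps, Python scripts to look and compute and a tool call to move; the robot and the scene stay as the last step left them, time stands still between calls to the robot, and variables do not carry over. Pictures are saved under pics/ and viewed, and the job is handed in when it is done.

Besides the shell and the picture viewer there is one more tool, called by a JSON object that holds its "api" and its "payload", one argument or row to a line. move_arm: Moves the arm, as the interface text tells. Its arguments: {"type":"object","properties":{"deltas":{"type":"array"},"force":{"type":"number"}},"required":["deltas"]}

```bash
mkdir -p pics; ls; cat > h.py <<'E'
import numpy as np, cv2
from workcell import manip, viewer
from scipy.spatial.transform import Rotation as Rn
def snap(name,fn):
    o=manip.get_obs(); p,d=viewer.camera(name)
    cv2.imwrite(f'pics/{fn}.png',p[:,:,::-1]); np.savez(f'pics/{fn}.npz',p=p,d=d,pos=o['position'],q=o['ee_rot'])
    return p,d,o
def world(name,uv,z,o=None,pos=None,q=None):
    c=viewer.calibration(name); K=np.array([[c['fx'],0,c['cx']],[0,c['fy'],c['cy']],[0,0,1]])
    n=cv2.undistortPoints(np.array(uv,float).reshape(-1,1,2),K,np.array(c['dist'],float)).reshape(-1,2)
    pc=np.c_[n,np.ones(len(n))]*np.array(z).reshape(-1,1)
    if 'R' in c: return (pc-np.array(c['t']))@np.array(c['R'])
    T=np.array(c['T_tool_cam']); pt=pc@T[:3,:3].T+T[:3,3]
    return Rn.from_quat(q).apply(pt)+pos
E
python3 - <<'E'
from h import *
for n in ['scene','side','wrist']:
    p,d,o=snap(n,n+'0')
print(o)
for n in ['scene','side','wrist']: print(viewer.calibration(n))
E
```

```text
pics
{'clock': 0.1, 'joint_pos': array([-1.17159939,  0.33286221, -0.06471194,  1.46083379,  0.02161099,
        1.34988541, -0.08848485]), 'joint_velocities': array([-0.00025511,  0.00028981, -0.0016148 , -0.00352916,  0.00026868,
       -0.00071795, -0.00010553]), 'tau': array([ 1.85037759e-03, -6.26742554e+01,  4.92977235e-02, -3.92428780e+01,
        1.62909343e-02,  6.86333500e-03,  1.94787013e-07]), 'position': array([0.25574213, 0.56992831, 0.23057333]), 'ee_rot': array([ 2.09315241e-01,  9.77848000e-01, -6.37896650e-04, -1.04567956e-04]), 'ft_force': array([ 0.09818002,  0.54713323, -0.02471723]), 'torque': array([-0.01217945, -0.0436151 , -0.01253963]), 'grip_width': 0.9974978460765718}
{'fx': 470.3709528000343, 'fy': 470.3709528000343, 'cx': 257.20532045812575, 'cy': 190.60085322982306, 'dist': array([-0.02273478,  0.        ,  0.        ,  0.        ,  0.        ]), 'R': array([[-0.07593761,  0.99699194,  0.01550939],
       [ 0.66335374,  0.06212608, -0.74572258],
       [-0.74444294, -0.04634018, -0.66607605]]), 't': array([ 0.01668663, -0.24311861,  1.77653438])}
{'fx':
[... 222 characters left out ...]
3103],
       [-0.10789108, -0.68480461, -0.72069561],
       [ 0.12260193,  0.7102286 , -0.69321288]]), 't': array([-0.46128941,  0.12592952,  1.21958192])}
{'fx': 320.60368528989363, 'fy': 320.60368528989363, 'cx': 255.22022131047373, 'cy': 190.24074303322183, 'dist': array([-0.03981726,  0.        ,  0.        ,  0.        ,  0.        ]), 'T_tool_cam': array([[-5.48435579e-04, -9.44117209e-01, -3.29609457e-01,
         8.43916803e-02],
       [ 9.99999723e-01, -3.51927710e-04, -6.55850172e-04,
        -6.42387488e-04],
       [ 5.03200733e-04, -3.29609725e-01,  9.44117141e-01,
        -1.41395750e-01],
       [ 0.00000000e+00,  0.00000000e+00,  0.00000000e+00,
         1.00000000e+00]])}
```

View pics/scene0.png

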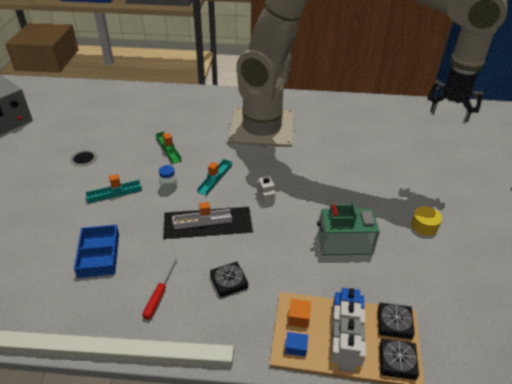

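View pics/side0.png

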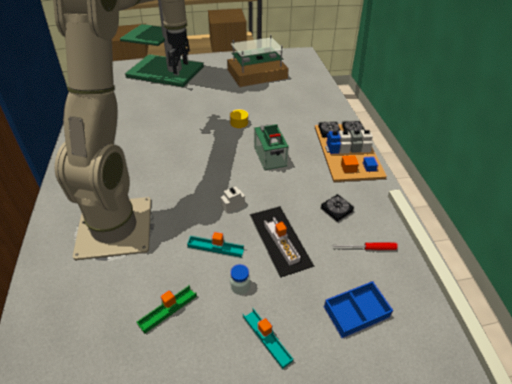

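View pics/wrist0.png

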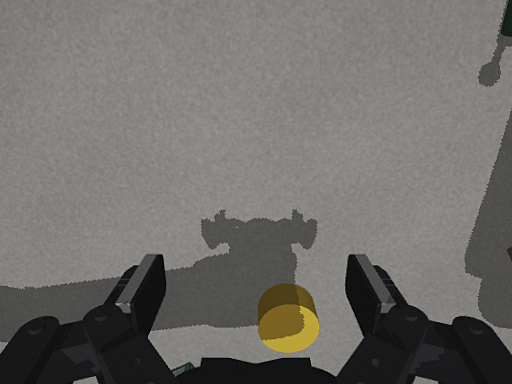

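The scene shows four chute shapes: teal (114,188), teal (214,178), green (168,148) and aluminium with brass nuts on the black mat (203,217). The aluminium one fits the description. I'll confirm it in an enlarged crop.

```bash
python3 - <<'E'
import cv2,numpy as np
a=cv2.imread('pics/scene0.png');b=cv2.imread('pics/side0.png')
c1=cv2.resize(a[195:245,155:260],None,fx=7,fy=7,interpolation=cv2.INTER_CUBIC)
cv2.imwrite('pics/c1.png',c1)
cv2.imwrite('pics/c2.png',cv2.resize(b[200:280,240:320],None,fx=7,fy=7,interpolation=cv2.INTER_CUBIC))
cv2.imwrite('pics/c3.png',cv2.resize(a[195:260,310:385],None,fx=8,fy=8,interpolation=cv2.INTER_CUBIC))
cv2.imwrite('pics/c4.png',cv2.resize(b[115:175,245:300],None,fx=9,fy=9,interpolation=cv2.INTER_CUBIC))
E
```

```text
(no output)
```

View pics/c1.png

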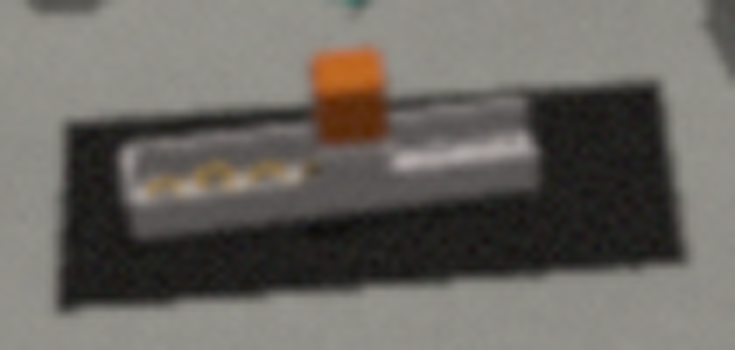

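View pics/c2.png

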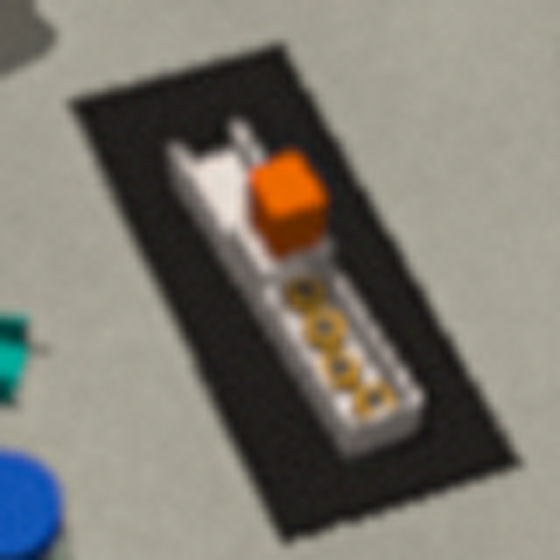

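View pics/c3.png

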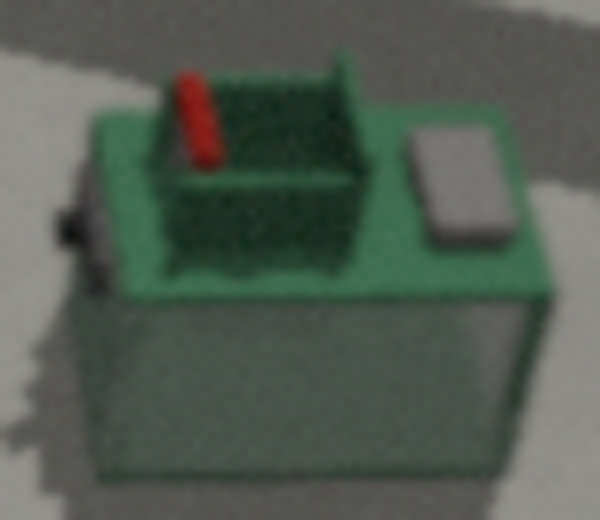

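View pics/c4.png

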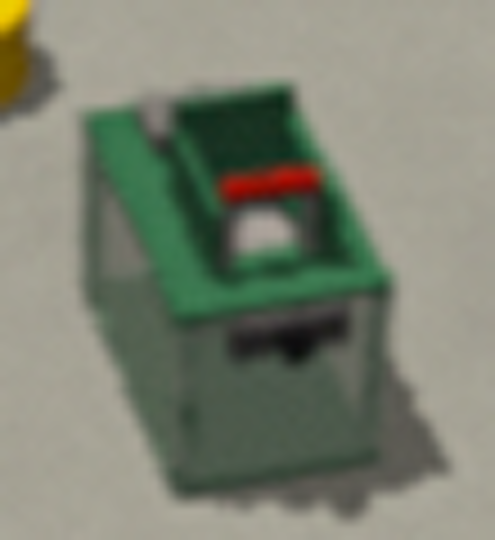

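```bash
cat >> h.py <<'E'
def cloud(name,fn,box):
    f=np.load(f'pics/{fn}.npz'); u0,v0,u1,v1=box
    vv,uu=np.mgrid[v0:v1,u0:u1]; z=f['d'][v0:v1,u0:u1].ravel(); m=z>0
    uv=np.c_[uu.ravel(),vv.ravel()][m]
    P=world(name,uv,z[m],pos=f['pos'],q=f['q']); return P,f['p'][v0:v1,u0:u1].reshape(-1,3)[m].astype(int),uv
E
python3 - <<'E'
from h import *
def rep(t,P):
    print(t,len(P),'mean',P.mean(0).round(4),'min',P.min(0).round(4),'max',P.max(0).round(4))
for n,b,bf in [('scene',(160,198,258,242),(310,195,385,260)),('side',(245,200,318,280),(245,115,300,175))]:
    P,c,uv=cloud(n,n+'0',b)
    r,g,bb=c.T
    m=(r>120)&(g<r*0.6)&(bb<60)
    rep(n+' orange',P[m]); top=m&(P[:,2]>0.066); rep(' top',P[top]) if top.any() else 0
    dark=(c.sum(1)<120)&(P[:,2]<0.012)
    rep(n+' mat',P[dark]); print(cv2.minAreaRect((P[dark][:,:2]*1000).astype(np.float32)))
    wall=(~m)&(P[:,2]>0.019)&(P[:,2]<0.031)
    rep(' wall',P[wall]); print(cv2.minAreaRect((P[wall][:,:2]*1000).astype(np.float32)))
    P,c,uv=cloud(n,n+'0',bf); r,g,bb=c.T
    red=(r>120)&(g<60)&(bb<60); rep(n+' bar',P[red])
    deck=(abs(P[:,2]-.094)<.006)&(g>r+15); rep(' deck',P[deck]);print(cv2.minAreaRect((P[deck][:,:2]*1000).astype(np.float32)))
    hi=(P[:,2]>.12)&~red; rep(' hi',P[hi]);print(cv2.minAreaRect((P[hi][:,:2]*1000).astype(np.float32)))
E
```

```text
scene orange 49 mean [ 0.5204 -0.1318  0.0688] min [ 0.5094 -0.1446  0.0627] max [ 0.5302 -0.1189  0.0745]
 top 42 mean [ 0.5199 -0.1312  0.0695] min [ 0.5094 -0.1428  0.0667] max [ 0.5302 -0.1189  0.0745]
scene mat 1164 mean [ 0.5341 -0.1118  0.0017] min [ 0.4465 -0.2556 -0.0053] max [0.5944 0.0062 0.0083]
((520.5123901367188, -125.85519409179688), (108.18297576904297, 251.72157287597656), 11.499555587768555)
 wall 198 mean [ 0.5234 -0.1451  0.0231] min [ 0.4799 -0.2242  0.019 ] max [ 0.5576 -0.0552  0.031 ]
((519.020751953125, -140.94052124023438), (41.761131286621094, 168.6569061279297), 15.303494453430176)
scene bar 20 mean [0.5677 0.2309 0.1337] min [0.5468 0.2275 0.1308] max [0.5836 0.2345 0.1374]
 deck 748 mean [0.5759 0.2746 0.0927] min [0.509  0.2031 0.088 ] max [0.6183 0.3522 0.0999]
((563.0233764648438, 277.85467529296875), (97.42585754394531, 145.51126098632812), 5.624345302581787)
 hi 204 mean [0.5682 0.2596 0.1278] min [0.5337 0.2218 0.12  ] max [0.5976 0.2885 0.1426]
((565.0061645507812, 255.046142578125), (58.11738204956055, 63.6761360168457), 7.2065606117248535)
side
[... 381 characters left out ...]
0.879758834838867)
 wall 141 mean [ 0.5179 -0.165   0.0239] min [ 0.4758 -0.2281  0.019 ] max [ 0.5528 -0.0594  0.0302]
((514.3964233398438, -143.80006408691406), (34.177101135253906, 169.3162078857422), 15.76636791229248)
side bar 16 mean [0.5628 0.2275 0.1352] min [0.5472 0.2199 0.1331] max [0.5809 0.2324 0.1369]
 deck 296 mean [0.5512 0.2496 0.0941] min [0.5085 0.1946 0.0888] max [0.6125 0.3534 0.0999]
((559.505126953125, 274.71868896484375), (92.80610656738281, 151.31431579589844), 6.002102375030518)
 hi 134 mean [0.56   0.2608 0.1302] min [0.5333 0.2132 0.1202] max [0.5913 0.2863 0.1437]
((561.6815185546875, 250.82508850097656), (54.08979034423828, 70.09629821777344), 5.785351753234863)
```

```bash
cat >> h.py <<'E'
def Rtool(yaw_deg,pitch_deg=0):
    """tool z down, tool y along heading yaw (deg from world x), then nose-down pitch about horizontal axis"""
    a=np.radians(yaw_deg); y=np.array([np.cos(a),np.sin(a),0]); z=np.array([0,0,-1.]); x=np.cross(y,z)
    R=Rn.from_matrix(np.c_[x,y,z])
    # nose-down: heading dips; rotate about left axis (z_up x heading)
    left=np.cross([0,0,1.],y)
    return Rn.from_rotvec(np.radians(pitch_deg)*left)*R
def plan(p1,R1,n,p0=None,R0=None):
    o=manip.get_obs(); p0=o['position'] if p0 is None else np.array(p0); R0=Rn.from_quat(o['ee_rot']) if R0 is None else R0
    rv=(R0.inv()*R1).as_rotvec()
    for i in range(n):
        Ra=R0*Rn.from_rotvec(rv*i/n)
        print(np.r_[(Ra.inv().apply((np.array(p1)-p0)/n)).round(4),np.degrees(rv/n).round(2)].tolist())
E
python3 - <<'E'
from h import *
print(Rtool(0,30).apply([0,1,0]))
plan([0.56,0.25,0.26],Rtool(95.8),10)
E
```

```text
[ 0.8660254  0.        -0.5      ]
[-0.0409, -0.0167, -0.0029, -0.01, -0.0, -3.0]
[-0.0399, -0.0189, -0.0029, -0.01, -0.0, -3.0]
[-0.0389, -0.0209, -0.0029, -0.01, -0.0, -3.0]
[-0.0377, -0.0229, -0.0029, -0.01, -0.0, -3.0]
[-0.0365, -0.0249, -0.0029, -0.01, -0.0, -3.0]
[-0.0351, -0.0267, -0.0029, -0.01, -0.0, -3.0]
[-0.0337, -0.0285, -0.0029, -0.01, -0.0, -3.0]
[-0.0322, -0.0303, -0.0029, -0.01, -0.0, -3.0]
[-0.0305, -0.0319, -0.0029, -0.01, -0.0, -3.0]
[-0.0288, -0.0334, -0.0029, -0.01, -0.0, -3.0]
```

{"api": "move_arm", "payload": {
  "deltas": [
    [-0.041,-0.017,-0.003,0,0,-3,1],
    [-0.04,-0.019,-0.003,0,0,-3,1],
    [-0.039,-0.021,-0.003,0,0,-3,1],
    [-0.038,-0.023,-0.003,0,0,-3,1],
    [-0.036,-0.025,-0.003,0,0,-3,1],
    [-0.035,-0.027,-0.003,0,0,-3,1],
    [-0.034,-0.028,-0.003,0,0,-3,1],
    [-0.032,-0.03,-0.003,0,0,-3,1],
    [-0.03,-0.032,-0.003,0,0,-3,1],
    [-0.029,-0.033,-0.003,0,0,-3,1]
  ]
}}

```text
clock: 1.4
position: [0.5604, 0.2493, 0.2612]
ee_rot: [-0.052, 0.999, -0.0, -0.0]
ft_force: [-0.2, 0.4, 1.0]
grip_width: 1.005
```

```bash
python3 - <<'E'
from h import *
p,d,o=snap('wrist','w1'); print(o['position'],o['joint_pos'].round(2),Rn.from_quat(o['ee_rot']).as_matrix().round(3),o['clock'],o['joint_velocities'].round(2))
E
```

```text
[0.5604038  0.24930899 0.2612236 ] [-0.6   0.29  0.14  1.46 -0.04  1.4   1.21] [[-0.995 -0.103 -0.   ]
 [-0.103  0.995 -0.   ]
 [ 0.    -0.    -1.   ]] 1.4 [ 0.45  0.24  0.16 -0.34 -0.08  0.1   1.03]
```

View pics/w1.png

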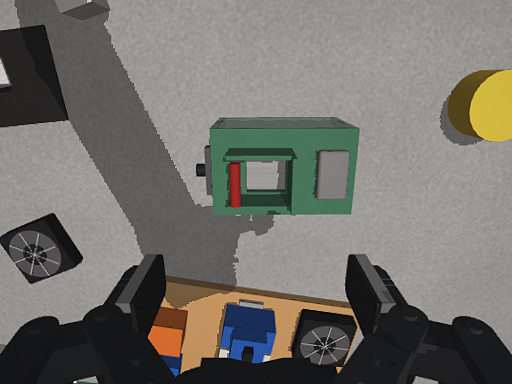

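```bash
python3 - <<'E'
from h import *
def rep(t,P): print(t,len(P),'mean',P.mean(0).round(4),'min',P.min(0).round(4),'max',P.max(0).round(4))
P,c,uv=cloud('wrist','w1',(195,110,365,225)); r,g,b=c.T
rr=lambda P:print(cv2.minAreaRect((P[:,:2]*1000).astype(np.float32)))
red=(r>100)&(g<60)&(b<60)&(P[:,2]>.11); rep('bar',P[red]);rr(P[red]); print(np.percentile(P[red][:,2],[50,90,95]))
t=red&(P[:,2]>np.percentile(P[red][:,2],60)); rep('bartop',P[t])
deck=(abs(P[:,2]-.094)<.004)&(g>r+15); rep('deck',P[deck]); rr(P[deck])
hi=(P[:,2]>.136)&~red; rep('backstop',P[hi]); rr(P[hi])
hi=(abs(P[:,2]-.128)<.003)&~red&(g>r+10); rep('cheek',P[hi]); rr(P[hi])
for k in (1,-1):
    m=hi&(P[:,0]*k>0.565*k); rep(' ch',P[m])
gr=(abs(g-r)<10)&(P[:,2]>.094); rep('grey',P[gr])
im=cv2.imread('pics/w1.png'); cv2.imwrite('pics/w1c.png',cv2.resize(im[110:225,195:365],None,fx=4.5,fy=4.5,interpolation=cv2.INTER_CUBIC))
E
```

```text
bar 425 mean [0.5665 0.2307 0.1336] min [0.5471 0.2249 0.1305] max [0.5868 0.2369 0.1358]
((567.0667724609375, 230.59954833984375), (39.36294937133789, 8.92033576965332), 6.784985542297363)
[0.13368481 0.134846   0.13510342]
bartop 170 mean [0.5669 0.2307 0.1345] min [0.5481 0.2254 0.1339] max [0.5864 0.2349 0.1358]
deck 7035 mean [0.5545 0.2758 0.0929] min [0.5101 0.2007 0.09  ] max [0.6145 0.3526 0.098 ]
((562.5855712890625, 276.72265625), (90.71836853027344, 144.68258666992188), 6.04172420501709)
backstop 289 mean [0.5613 0.2822 0.1387] min [0.536  0.2777 0.136 ] max [0.5877 0.2867 0.1403]
((561.9285888671875, 282.4717712402344), (51.88532638549805, 4.267336368560791), 5.998327255249023)
cheek 666 mean [0.5635 0.2539 0.1269] min [0.5358 0.2205 0.125 ] max [0.5938 0.2832 0.1309]
((565.0203247070312, 253.60525512695312), (52.47193908691406, 61.359989166259766), 6.068741321563721)
 ch 311 mean [0.5881 0.2575 0.1269] min [0.5687 0.2258 0.1251] max [0.5938 0.2832 0.1309]
 ch 355 mean [0.5419 0.2507 0.1269] min [0.5358 0.2205 0.125 ] max [0.5613 0.2814 0.1308]
grey 1546 mean [0.5558 0.321  0.1046] min [0.5315 0.2251 0.0955] max [0.5902 0.34   0.1337]
```

View pics/w1c.png

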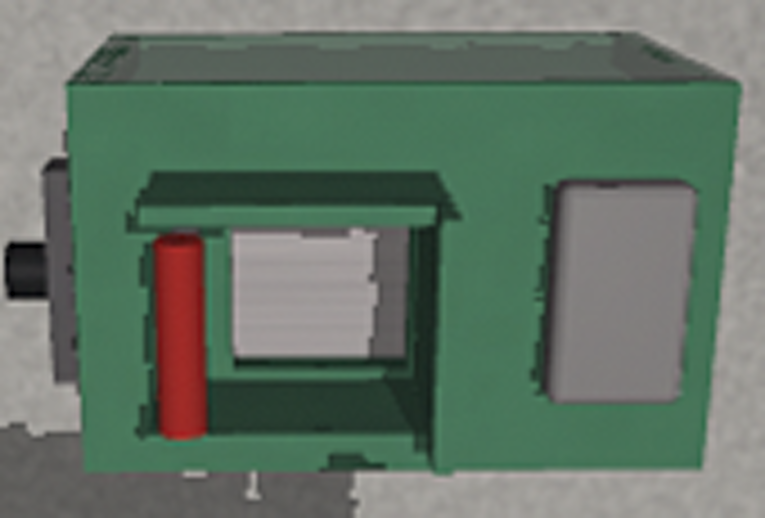

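```bash
python3 - <<'E'
from h import *
plan([0.570,0.204,0.26],Rtool(96,35),5)
E
```

```text
[-0.0003, -0.0078, 0.0003, 6.96, -0.0, -0.07]
[-0.0003, -0.0078, 0.0013, 6.96, -0.0, -0.07]
[-0.0003, -0.0075, 0.0022, 6.96, -0.0, -0.07]
[-0.0003, -0.0072, 0.0031, 6.96, -0.0, -0.07]
[-0.0003, -0.0068, 0.0039, 6.96, -0.0, -0.07]
```

{"api": "move_arm", "payload": {
  "deltas": [
    [0,-0.008,0,7,0,0,1],
    [0,-0.008,0.001,7,0,0,1],
    [0,-0.007,0.002,7,0,0,1],
    [0,-0.007,0.003,7,0,0,1],
    [0,-0.007,0.004,7,0,0,1],
    [0,0,0,0,0,0,1]
  ]
}}

```text
clock: 2.2
position: [0.5626, 0.2134, 0.2584]
ee_rot: [-0.05, 0.952, -0.301, 0.014]
ft_force: [-0.3, 0.9, -0.3]
grip_width: 0.999
```

```bash
python3 - <<'E'
from h import *
o=manip.get_obs();R=Rn.from_quat(o['ee_rot']); print(o['position'],o['joint_pos'].round(2),R.as_matrix().round(3),o['clock'],(R*Rtool(96,35).inv()).magnitude()*57.3)
# chute pose from scene: grip ~ (0.516,-0.133); hover for look
yaw=105.5
plan([0.515,-0.13,0.22],Rtool(yaw),10)
E
```

```text
[0.56255347 0.21343549 0.25838455] [-0.84  0.47  0.18  1.36  0.43  1.66  0.98] [[-0.994 -0.088  0.058]
 [-0.105  0.814 -0.572]
 [ 0.003 -0.574 -0.819]] 2.2 0.1940722065708329
[0.0083, -0.0253, 0.0225, -3.5, -0.31, -0.91]
[0.0088, -0.0265, 0.0209, -3.5, -0.31, -0.91]
[0.0094, -0.0276, 0.0192, -3.5, -0.31, -0.91]
[0.0099, -0.0286, 0.0174, -3.5, -0.31, -0.91]
[0.0105, -0.0294, 0.0156, -3.5, -0.31, -0.91]
[0.011, -0.0301, 0.0137, -3.5, -0.31, -0.91]
[0.0116, -0.0307, 0.0118, -3.5, -0.31, -0.91]
[0.0121, -0.0312, 0.0098, -3.5, -0.31, -0.91]
[0.0127, -0.0315, 0.0079, -3.5, -0.31, -0.91]
[0.0132, -0.0317, 0.0059, -3.5, -0.31, -0.91]
```

{"api": "move_arm", "payload": {
  "deltas": [
    [0.008,-0.025,0.0225,-3.5,-0.3,-0.9,1],
    [0.009,-0.0265,0.021,-3.5,-0.3,-0.9,1],
    [0.0095,-0.0275,0.019,-3.5,-0.3,-0.9,1],
    [0.01,-0.0285,0.0175,-3.5,-0.3,-0.9,1],
    [0.0105,-0.0295,0.0155,-3.5,-0.3,-0.9,1],
    [0.011,-0.03,0.0135,-3.5,-0.3,-0.9,1],
    [0.0115,-0.031,0.012,-3.5,-0.3,-0.9,1],
    [0.012,-0.031,0.01,-3.5,-0.3,-0.9,1],
    [0.0125,-0.0315,0.008,-3.5,-0.3,-0.9,1],
    [0.013,-0.032,0.006,-3.5,-0.3,-0.9,1]
  ]
}}

```text
clock: 3.45
position: [0.5155, -0.133, 0.222]
ee_rot: [-0.131, 0.991, 0.003, 0.004]
ft_force: [1.4, 0.4, -0.5]
grip_width: 1.003
```

```bash
python3 - <<'E'
from h import *
p,d,o=snap('wrist','w2'); print(o['position'],o['joint_pos'].round(2),Rn.from_quat(o['ee_rot']).as_matrix().round(3))
E
```

```text
[ 0.51548718 -0.13295224  0.22196829] [-0.23  0.13  0.44  1.75 -0.06  1.28  2.06] [[-0.966 -0.26   0.007]
 [-0.26   0.966  0.006]
 [-0.008  0.004 -1.   ]]
```

View pics/w2.png

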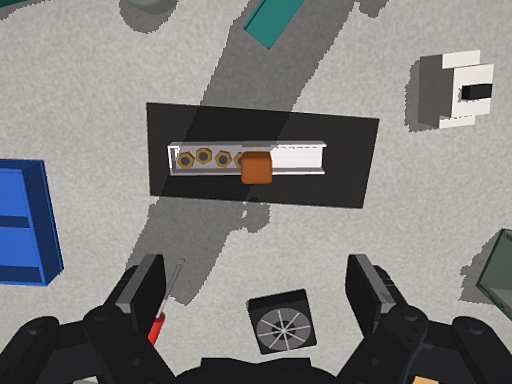

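```bash
python3 - <<'E'
from h import *
def rep(t,P): print(t,len(P),'mean',P.mean(0).round(4),'min',P.min(0).round(4),'max',P.max(0).round(4))
rr=lambda P:print(cv2.minAreaRect((P[:,:2]*1000).astype(np.float32)))
P,c,uv=cloud('wrist','w2',(140,95,390,215)); r,g,b=c.T
m=(r>90)&(g<r*.6)&(b<50)&(P[:,2]>.062); rep('orange',P[m]); top=m&(P[:,2]>np.median(P[m][:,2])-.003); rr(P[top]); print(np.median(P[top][:,2]))
w=(P[:,2]>.02)&(P[:,2]<.03)&(c.sum(1)>150); rep('wall',P[w]); rr(P[w]); print(np.median(P[w][:,2]))
mat=(c.sum(1)<150)&(P[:,2]<.008); rr(P[mat]); print(np.median(P[mat][:,2]))
E
```

```text
orange 794 mean [ 0.514  -0.1332  0.0693] min [ 0.4998 -0.149   0.0631] max [ 0.5293 -0.1162  0.072 ]
((514.94775390625, -132.73193359375), (25.282184600830078, 29.047592163085938), 14.166309356689453)
0.06962184230264491
wall 920 mean [ 0.519  -0.151   0.0234] min [ 0.4792 -0.2283  0.0201] max [ 0.5566 -0.0565  0.03  ]
((517.9484252929688, -142.06301879882812), (33.81648254394531, 170.7420196533203), 15.504403114318848)
0.023620325323203753
((517.2999267578125, -126.7213134765625), (109.2917251586914, 258.442138671875), 11.207919120788574)
0.0018790884567169708
```

```bash
python3 - <<'E'
from h import *
o=manip.get_obs();print(o['position'],o['clock'],o['ft_force'])
plan([0.515,-0.1326,0.036],Rtool(105.4),5)
E
```

```text
[ 0.51383469 -0.13972626  0.22163667] 3.5 [-3.23638337 -6.34002353  0.0163033 ]
[-0.0003, 0.0012, 0.0371, 0.05, 0.09, -0.14]
[-0.0004, 0.0012, 0.0371, 0.05, 0.09, -0.14]
[-0.0004, 0.0012, 0.0371, 0.05, 0.09, -0.14]
[-0.0005, 0.0012, 0.0371, 0.05, 0.09, -0.14]
[-0.0005, 0.0013, 0.0371, 0.05, 0.09, -0.14]
```

{"api": "move_arm", "payload": {
  "deltas": [
    [0,0,0.04,0,0,0,1],
    [0,0,0.03,0,0,0,1],
    [0,0,0.02,0,0,0,1],
    [0,0,0,0,0,0,1]
  ]
}}

```text
clock: 4.0
position: [0.515, -0.1314, 0.1303]
ee_rot: [-0.131, 0.991, 0.001, 0.001]
ft_force: [-0.5, -0.1, 0.0]
grip_width: 0.998
```

```bash
python3 - <<'E'
from h import *
o=manip.get_obs();print(o['position'],o['clock'],o['ft_force'])
plan([0.515,-0.1326,0.035],Rtool(105.4),4)
p,d,o=snap('wrist','w3')
def rep(t,P): print(t,len(P),'mean',P.mean(0).round(4),'min',P.min(0).round(4),'max',P.max(0).round(4))
rr=lambda P:print(cv2.minAreaRect((P[:,:2]*1000).astype(np.float32)))
P,c,uv=cloud('wrist','w3',(0,50,512,260)); r,g,b=c.T
m=(r>90)&(g<r*.6)&(b<50)&(P[:,2]>.062)&(P[:,2]<.08); rep('orange',P[m]); top=m&(P[:,2]>np.median(P[m][:,2])-.003); rr(P[top]); print(np.median(P[top][:,2]))
w=(P[:,2]>.02)&(P[:,2]<.03)&(c.sum(1)>150)&(abs(P[:,0]-.518)<.06)&(abs(P[:,1]+.14)<.1); rr(P[w])
E
```

```text
[ 0.51495927 -0.13138497  0.13033271] 4.0 [-0.53687678 -0.143675    0.04836105]
[0.0001, -0.0004, 0.0238, 0.03, 0.04, -0.09]
[0.0001, -0.0003, 0.0238, 0.03, 0.04, -0.09]
[0.0001, -0.0003, 0.0238, 0.03, 0.04, -0.09]
[0.0001, -0.0003, 0.0238, 0.03, 0.04, -0.09]
orange 1514 mean [ 0.5131 -0.1331  0.0691] min [ 0.4995 -0.149   0.062 ] max [ 0.5294 -0.1161  0.0719]
((514.29248046875, -132.78628540039062), (25.471349716186523, 29.229063034057617), 16.19192886352539)
0.06961632675955334
((517.986083984375, -142.5592041015625), (33.948787689208984, 170.06613159179688), 15.456880569458008)
```

View pics/w3.png

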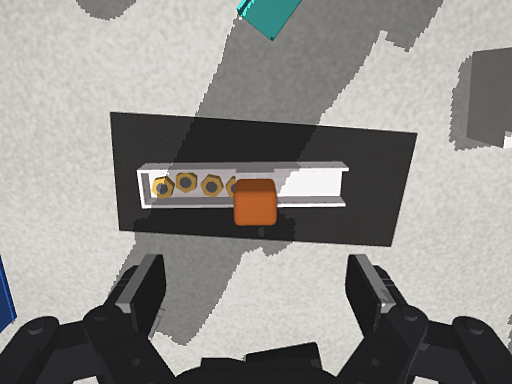

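{"api": "move_arm", "payload": {
  "deltas": [
    [0,-0.0013,0.03,0,0,0,1],
    [0,0,0.03,0,0,0,1],
    [0,0,0.02,0,0,0,1],
    [0,0,0.01,0,0,0,1],
    [0,0,0.005,0,0,0,1],
    [0,0,0,0,0,0,1]
  ],
  "force": 60
}}

```text
clock: 4.8
position: [0.5166, -0.1323, 0.0364]
ee_rot: [-0.132, 0.991, 0.001, 0.002]
ft_force: [-0.0, 0.2, -0.2]
grip_width: 1.0
```

{"api": "move_arm", "payload": {
  "deltas": [
    [0,0,0,0,0,0,0],
    [0,0,0,0,0,0,-0.6],
    [0,0,0,0,0,0,-1],
    [0,0,0,0,0,0,-1],
    [0,0,0,0,0,0,-1],
    [0,0,0,0,0,0,-1]
  ],
  "force": 60
}}

```text
clock: 5.55
position: [0.5164, -0.1322, 0.0361]
ee_rot: [-0.132, 0.991, 0.001, 0.002]
ft_force: [-0.5, 0.4, 6.1]
grip_width: 0.341
```

```bash
python3 - <<'E'
from h import *
p,d,o=snap('wrist','w4'); print(o)
snap('side','s4')
a=cv2.imread('pics/s4.png'); cv2.imwrite('pics/s4c.png',cv2.resize(a[170:290,220:340],None,fx=5,fy=5,interpolation=cv2.INTER_CUBIC))
E
```

```text
{'clock': 5.55, 'joint_pos': array([-0.18415279,  0.34677185,  0.40584216,  1.92684229, -0.17545759,
        0.89915716,  2.14501031]), 'joint_velocities': array([ 2.69660141e-03,  8.88308261e-05,  3.21255147e-05, -1.05936737e-03,
        2.10482268e-04,  1.09363936e-03,  7.98937117e-07]), 'tau': array([ 2.53016576e-01, -4.84400654e+01,  5.81124365e+00, -2.93659759e+01,
        6.76989974e-02, -2.58256942e-01, -1.69601891e-02]), 'position': array([ 0.5164465 , -0.1322241 ,  0.03608012]), 'ee_rot': array([-1.32008904e-01,  9.91246927e-01,  7.62205981e-04,  1.61208655e-03]), 'ft_force': array([-0.47245366,  0.41027334,  6.07281799]), 'torque': array([0.04804164, 0.17282656, 0.03412766]), 'grip_width': 0.3406641444599003}
```

View pics/w4.png

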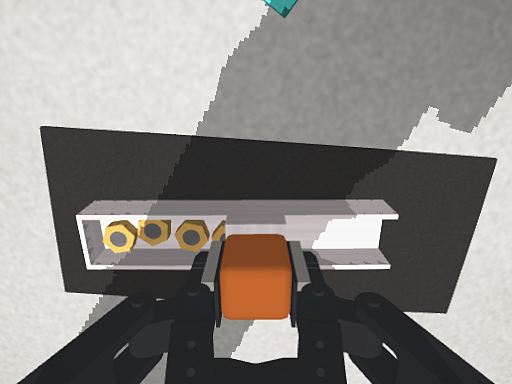

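View pics/s4c.png

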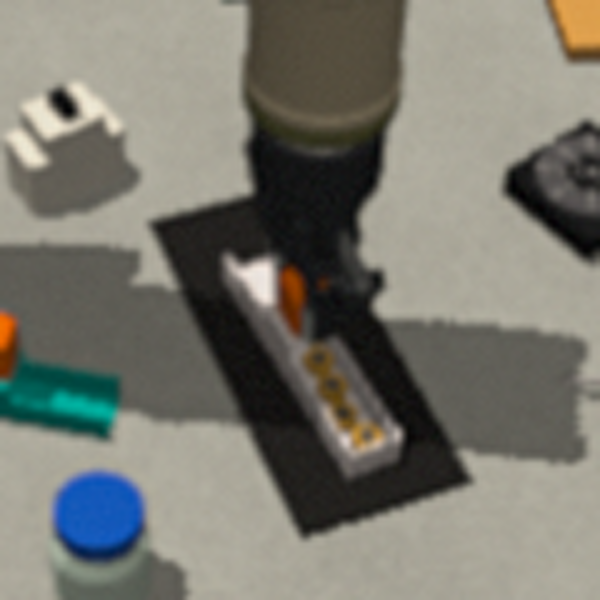

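{"api": "move_arm", "payload": {
  "deltas": [
    [0,0,0,0,0,0,-1],
    [0,0,-0.005,0,0,0,-1],
    [0,0,-0.01,0,0,0,-1],
    [0,0,-0.015,0,0,0,-1],
    [0,0,-0.015,0,0,0,-1],
    [0,0,-0.01,0,0,0,-1],
    [0,0,-0.005,0,0,0,-1],
    [0,0,0,0,0,0,-1]
  ],
  "force": 90
}}

```text
clock: 6.65
position: [0.5161, -0.1323, 0.0959]
ee_rot: [-0.132, 0.991, 0.001, 0.001]
ft_force: [-0.4, 0.1, -3.3]
grip_width: 0.335
```

```bash
python3 - <<'E'
from h import *
p,d,o=snap('wrist','w5'); print(o['position'],o['ee_rot'],o['ft_force'],o['torque'],o['grip_width'],o['clock'])
snap('side','s5')
a=cv2.imread('pics/s5.png'); cv2.imwrite('pics/s5c.png',cv2.resize(a[150:290,220:360],None,fx=4,fy=4,interpolation=cv2.INTER_CUBIC))
print('plan');plan([.574,.178,.199],Rtool(96),20)
E
```

```text
[ 0.51607008 -0.13226446  0.09593396] [-1.32049523e-01  9.91241670e-01  8.03785021e-04  1.49281412e-03] [-0.44554108  0.05211912 -3.25162786] [ 0.0317015   0.03329428 -0.05725003] 0.3345008362124884 6.65
plan
[-0.0069, 0.0142, -0.0051, 0.0, 0.01, 0.46]
[-0.0068, 0.0143, -0.0051, 0.0, 0.01, 0.46]
[-0.0067, 0.0143, -0.0052, 0.0, 0.01, 0.46]
[-0.0065, 0.0144, -0.0052, 0.0, 0.01, 0.46]
[-0.0064, 0.0144, -0.0052, 0.0, 0.01, 0.46]
[-0.0063, 0.0145, -0.0052, 0.0, 0.01, 0.46]
[-0.0062, 0.0145, -0.0052, 0.0, 0.01, 0.46]
[-0.0061, 0.0146, -0.0052, 0.0, 0.01, 0.46]
[-0.006, 0.0146, -0.0052, 0.0, 0.01, 0.46]
[-0.0058, 0.0147, -0.0052, 0.0, 0.01, 0.46]
[-0.0057, 0.0147, -0.0052, 0.0, 0.01, 0.46]
[-0.0056, 0.0148, -0.0052, 0.0, 0.01, 0.46]
[-0.0055, 0.0148, -0.0052, 0.0, 0.01, 0.46]
[-0.0054, 0.0148, -0.0052, 0.0, 0.01, 0.46]
[-0.0052, 0.0149, -0.0052, 0.0, 0.01, 0.46]
[-0.0051, 0.0149, -0.0052, 0.0, 0.01, 0.46]
[-0.005, 0.015, -0.0052, 0.0, 0.01, 0.46]
[-0.0049, 0.015, -0.0052, 0.0, 0.01, 0.46]
[-0.0048, 0.015, -0.0052, 0.0, 0.01, 0.46]
[-0.0046, 0.0151, -0.0052, 0.0, 0.01, 0.46]
```

View pics/w5.png

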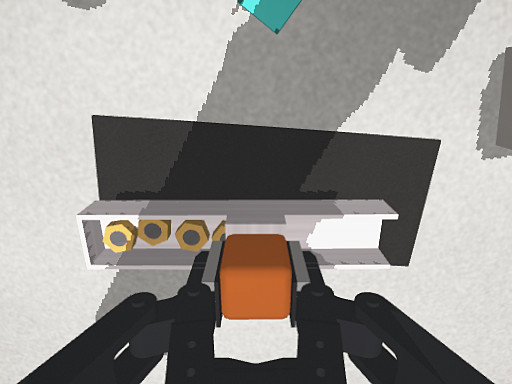

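View pics/s5c.png

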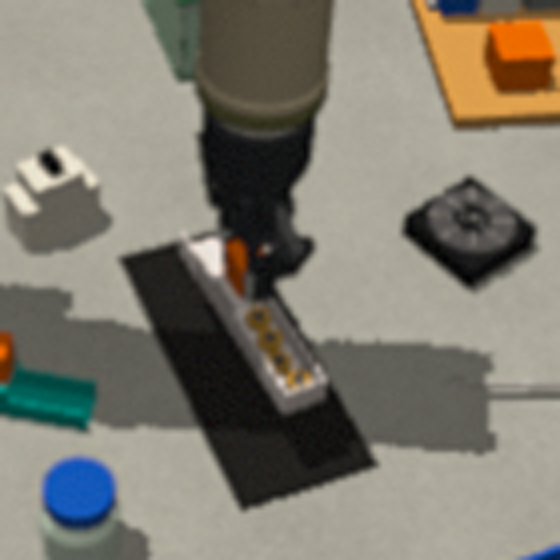

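```bash
cat >> h.py <<'E'
def integ(p,R,rows):
    p=np.array(p,float)
    for r in rows:
        p=p+R.apply(r[:3]); R=R*Rn.from_rotvec(np.radians(r[3:6]))
    return p,R
E
python3 - <<'E'
from h import *
o=manip.get_obs();print(o['position'],o['ft_force'])
A=[[0,.004,-.01,0,0,.6],[-.002,.008,-.018,0,0,.6],[-.004,.012,-.02,0,0,.6],[-.006,.016,-.02,0,0,.6],[-.008,.02,-.015,0,0,.6],[-.009,.022,-.01,0,0,.6],[-.009,.022,-.006,0,0,.6],[-.009,.022,-.004,0,0,.6],[-.009,.022,0,0,0,.6],[-.009,.022,0,0,0,.6]]
p,R=integ(o['position'],Rn.from_quat(o['ee_rot']),A)
print(p); plan([.574,.172,.199],Rtool(96),10,p,R)
E
```

```text
[ 0.51571599 -0.13222717  0.09532634] [-0.33251549 -0.08930373 -3.19280336]
[0.54414759 0.04705658 0.19872908]
[-0.0049, 0.0119, 0.0, 0.01, 0.01, 0.32]
[-0.0049, 0.0119, -0.0, 0.01, 0.01, 0.32]
[-0.0048, 0.0119, -0.0, 0.01, 0.01, 0.32]
[-0.0047, 0.0119, -0.0, 0.01, 0.01, 0.32]
[-0.0047, 0.012, -0.0, 0.01, 0.01, 0.32]
[-0.0046, 0.012, -0.0, 0.01, 0.01, 0.32]
[-0.0045, 0.012, -0.0, 0.01, 0.01, 0.32]
[-0.0045, 0.012, -0.0, 0.01, 0.01, 0.32]
[-0.0044, 0.0121, -0.0, 0.01, 0.01, 0.32]
[-0.0043, 0.0121, -0.0, 0.01, 0.01, 0.32]
```

{"api": "move_arm", "payload": {
  "deltas": [
    [0,0.004,-0.01,0,0,0.6,-1],
    [-0.002,0.008,-0.018,0,0,0.6,-1],
    [-0.004,0.012,-0.02,0,0,0.6,-1],
    [-0.006,0.016,-0.02,0,0,0.6,-1],
    [-0.008,0.02,-0.015,0,0,0.6,-1],
    [-0.009,0.022,-0.01,0,0,0.6,-1],
    [-0.009,0.022,-0.006,0,0,0.6,-1],
    [-0.009,0.022,-0.004,0,0,0.6,-1],
    [-0.009,0.022,0,0,0,0.6,-1],
    [-0.009,0.022,0,0,0,0.6,-1]
  ]
}}

```text
clock: 8.0
position: [0.5443, 0.048, 0.1996]
ee_rot: [-0.08, 0.997, 0.001, 0.001]
ft_force: [-0.6, 0.4, -2.3]
grip_width: 0.341
```

{"api": "move_arm", "payload": {
  "deltas": [
    [-0.008,0.021,0,0,0,0.5,-1],
    [-0.008,0.02,0,0,0,0.5,-1],
    [-0.007,0.018,0,0,0,0.4,-1],
    [-0.006,0.016,0,0,0,0.4,-1],
    [-0.005,0.014,0,0,0,0.4,-1],
    [-0.004,0.011,0,0,0,0.3,-1],
    [-0.003,0.009,0,0,0,0.3,-1],
    [-0.003,0.006,0,0,0,0.2,-1],
    [-0.002,0.004,0,0,0,0.2,-1],
    [0,0.001,0,0,0,0,-1]
  ]
}}

```text
clock: 9.25
position: [0.5735, 0.1721, 0.1994]
ee_rot: [-0.052, 0.999, 0.001, 0.001]
ft_force: [-0.0, 0.7, -2.6]
grip_width: 0.334
```

```bash
python3 - <<'E'
from h import *
p,d,o=snap('wrist','w6'); print(o['position'],Rn.from_quat(o['ee_rot']).as_matrix().round(4),o['ft_force'],o['torque'],o['grip_width'],o['clock'],o['joint_pos'].round(2))
snap('side','s6');snap('scene','c6')
a=cv2.imread('pics/s6.png'); a=cv2.resize(a[70:220,210:330],None,fx=3.9,fy=3.9,interpolation=cv2.INTER_CUBIC)
b=cv2.imread('pics/c6.png'); b=cv2.resize(b[130:270,250:400],None,fx=3,fy=3,interpolation=cv2.INTER_CUBIC)
cv2.imwrite('pics/s6c.png',a);cv2.imwrite('pics/c6c.png',b)
plan([.574,.178,.199],Rtool(96),1)
E
```

```text
[0.57352841 0.17213628 0.19940726] [[-0.9946 -0.1039  0.0023]
 [-0.1039  0.9946  0.0018]
 [-0.0025  0.0016 -1.    ]] [-0.03089327  0.67530921 -2.57164928] [ 0.01777644 -0.04025849 -0.00800635] 0.3335272593899153 9.25 [-0.58  0.29  0.26  1.59 -0.08  1.26  1.37]
[-0.0012, 0.0061, 0.0005, 0.09, 0.15, -0.05]
```

View pics/w6.png

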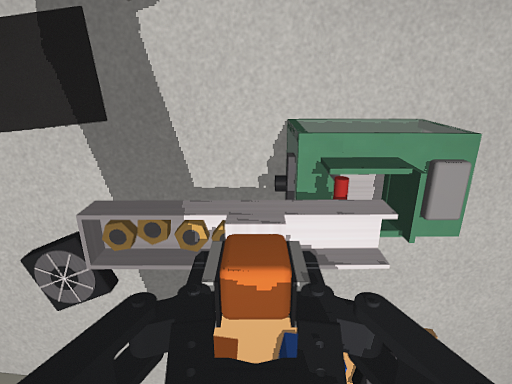

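View pics/s6c.png

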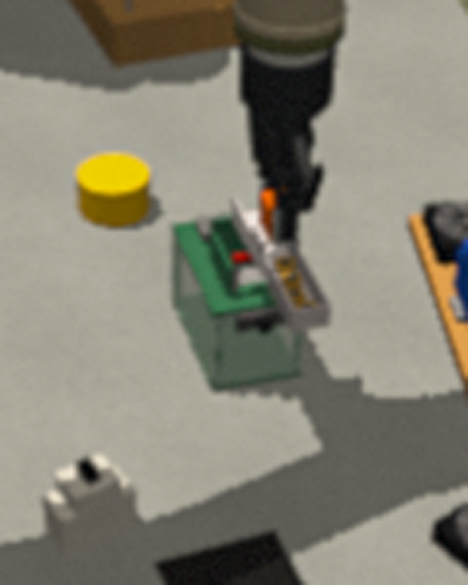

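View pics/c6c.png

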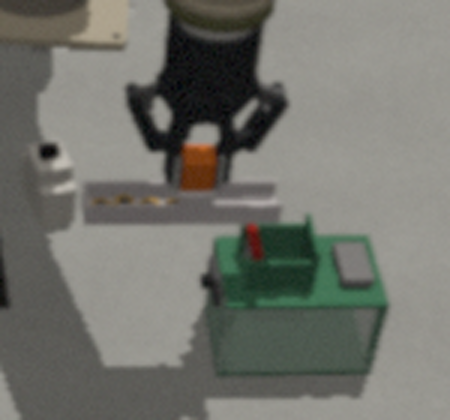

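```bash
python3 - <<'E'
from h import *
rr=lambda P:print(cv2.minAreaRect((P[:,:2]*1000).astype(np.float32)))
P,c,uv=cloud('wrist','w6',(60,90,512,275)); r,g,b=c.T
h=np.array([-.1045,.9945]);l=np.array([.9945,.1045])
al=P[:,:2]@h; la=P[:,:2]@l
print(np.histogram(P[:,2],bins=np.arange(.08,.23,.004)))
grey=(abs(r-g)<15)&(abs(g-b)<15)
w=grey&(P[:,2]>.155)&(P[:,2]<.192)&(al<.2)
rr(P[w]); print('lat',np.percentile(la[w],[.5,99.5]),'al',np.percentile(al[w],[.5,99.5]))
for s in (0.01,0.04,.14,.16,.18):
    m=w&(abs(al-s)<.008); t=m&(P[:,2]>.183); print(s,'lat',la[m].min().round(4),la[m].max().round(4),'walltop z',np.median(P[t][:,2]).round(4), 'floor', np.percentile(P[m][:,2],[5,20]).round(4))
red=(r>100)&(g<60)&(b<60)&(al>.15); print('bar al',al[red].mean(),'lat min',la[red].min(),'z',np.percentile(P[red][:,2],95))
deck=(abs(P[:,2]-.0935)<.004)&(g>r+15); print('deck',al[deck].min(),al[deck].max(),la[deck].min())
bs=(P[:,2]>.136)&(P[:,2]<.145)&(g>r+10); print('backstop',al[bs].mean(),la[bs].min())
E
```

```text
(array([1016,  803, 1309, 6327,  378,  796, 1827,  241,  266,  273,  345,
        801,  317,  435,  553,   15,    0,    0,    0,    0,    3, 2128,
       3361, 2623, 2865, 1697, 3357,  291,  206,  713,  194,  421,  463,
        541,  577,  597,  553]), array([0.08 , 0.084, 0.088, 0.092, 0.096, 0.1  , 0.104, 0.108, 0.112,
       0.116, 0.12 , 0.124, 0.128, 0.132, 0.136, 0.14 , 0.144, 0.148,
       0.152, 0.156, 0.16 , 0.164, 0.168, 0.172, 0.176, 0.18 , 0.184,
       0.188, 0.192, 0.196, 0.2  , 0.204, 0.208, 0.212, 0.216, 0.22 ,
       0.224, 0.228]))
((573.2833862304688, 160.82839965820312), (34.415191650390625, 171.35133361816406), 5.989548683166504)
lat [0.5703296  0.60335939] al [0.01580583 0.18471063]
0.01 lat 0.5702 0.6034 walltop z 0.1866 floor [0.1688 0.1728]
0.04 lat 0.5701 0.6041 walltop z 0.1865 floor [0.1675 0.1696]
0.14 lat 0.5701 0.6031 walltop z 0.1867 floor [0.1671 0.1679]
0.16 lat 0.5699 0.6039 walltop z 0.1866 floor [0.1672 0.168 ]
0.18 lat 0.5698 0.6041 walltop z 0.1865 floor [0.1672 0.1679]
bar al 0.16916305589971442 lat min 0.5680261415243073 z 0.13500704237404118
deck 0.14396688885627607 0.2894643448118618 0.5429799045428781
backstop 0.22139937148907693 0.5619858012167679
```

{"api": "move_arm", "payload": {
  "deltas": [
    [-0.0015,0.0065,0.002,0,0,0,-1],
    [0,0,0.006,0,0,0,-1],
    [0,0,0.008,0,0,0,-1],
    [0,0,0.006,0,0,0,-1],
    [0,0,0.002,0,0,0,-1],
    [0,0,0,0,0,0,-1],
    [0,0,0,0,0,0,-1]
  ]
}}

```text
clock: 10.28
position: [0.5745, 0.1788, 0.1757]
ee_rot: [-0.052, 0.999, 0.001, 0.001]
ft_force: [0.1, 0.4, -3.3]
grip_width: 0.337
```

```bash
cat > st.py <<'E'
from h import *
o=manip.get_obs(); p=o['position'];h=np.array([-.1045,.9945]);l=np.array([.9945,.1045])
R=Rn.from_quat(o['ee_rot']); m=R.as_matrix()
pitch=-np.degrees(np.arcsin(m[2,1])); yaw=np.degrees(np.arctan2(m[1,1],m[0,1]))
th=np.radians(pitch)
print('t',o['clock'],'TCP al %.4f lat %.4f z %.4f'%(p[:2]@h,p[:2]@l,p[2]),'pitch %.2f yaw %.2f roll %.2f'%(pitch,yaw,np.degrees(np.arcsin(m[2,0]))),'F',o['ft_force'].round(2),'M',o['torque'].round(3),'g',round(o['grip_width'],3))
n=p+R.apply([.0015,.075,.0331]); print('nose al %.4f lat %.4f z %.4f'%(n[:2]@h,n[:2]@l,n[2]))
# underside point above bar (al .1695)
d=R.apply([0,1,0]); s=(.1695-n[:2]@h)/(d[:2]@h); print('underside at bar z %.4f, nose past bar %.4f'%(n[2]+s*d[2],-s))
E
python3 st.py
```

```text
t 10.275 TCP al 0.1178 lat 0.5900 z 0.1757 pitch -0.10 yaw 95.97 roll -0.17 F [ 0.1   0.38 -3.34] M [ 0.054 -0.001  0.018] g 0.337
nose al 0.1928 lat 0.5887 z 0.1428
underside at bar z 0.1427, nose past bar 0.0233
```

Nose centred and 23 mm past the bar. Now feeling for the bar in small steps.

{"api": "move_arm", "payload": {
  "deltas": [
    [0,0,0.003,0,0,0,-1],
    [0,0,0.002,0,0,0,-1],
    [0,0,0.001,0,0,0,-1]
  ]
}}

```text
clock: 10.65
position: [0.5743, 0.1788, 0.1693]
ee_rot: [-0.052, 0.999, 0.001, 0.001]
ft_force: [-0.6, 0.0, -2.8]
grip_width: 0.338
```

{"api": "move_arm", "payload": {
  "deltas": [
    [0,0,0.001,0,0,0,-1],
    [0,0,0.001,0,0,0,-1]
  ]
}}

```text
clock: 10.9
position: [0.5745, 0.1788, 0.1678]
ee_rot: [-0.052, 0.999, 0.001, 0.001]
ft_force: [-1.4, -1.5, 0.9]
grip_width: 0.335
```

```bash
python3 st.py
```

```text
t 10.9 TCP al 0.1177 lat 0.5900 z 0.1678 pitch -0.10 yaw 95.97 roll -0.16 F [-1.41 -1.48  0.91] M [0.021 0.376 0.096] g 0.335
nose al 0.1928 lat 0.5886 z 0.1348
underside at bar z 0.1348, nose past bar 0.0233
```

{"api": "move_arm", "payload": {
  "deltas": [
    [0,0,0.0015,0,0,0,-1],
    [0,0,0.0015,0,0,0,-1],
    [0,0,0,0,0,0,-1]
  ]
}}

```text
clock: 11.28
position: [0.5745, 0.1788, 0.1646]
ee_rot: [-0.052, 0.999, 0.001, 0.001]
ft_force: [-1.5, -0.6, 2.0]
grip_width: 0.34
```

{"api": "move_arm", "payload": {
  "deltas": [
    [0,0,0.0015,0,0,0,-1],
    [0,0,0.0015,0,0,0,-1],
    [0,0,0,0,0,0,-1]
  ]
}}

```text
clock: 11.65
position: [0.5745, 0.1788, 0.1616]
ee_rot: [-0.052, 0.999, 0.001, 0.001]
ft_force: [-1.6, -1.9, 4.4]
grip_width: 0.342
```

```bash
python3 st.py
```

```text
t 11.65 TCP al 0.1178 lat 0.5900 z 0.1616 pitch -0.10 yaw 95.97 roll -0.17 F [-1.56 -1.94  4.42] M [-0.069  0.474  0.101] g 0.342
nose al 0.1928 lat 0.5887 z 0.1286
underside at bar z 0.1286, nose past bar 0.0233
```

{"api": "move_arm", "payload": {
  "deltas": [
    [0,0,0.002,0,0,0,-1],
    [0,0,0.0015,0,0,0,-1],
    [0,0,0.001,0,0,0,-1],
    [0,0,0,0,0,0,-1]
  ]
}}

```text
clock: 12.15
position: [0.5746, 0.1787, 0.1575]
ee_rot: [-0.052, 0.999, 0.001, 0.002]
ft_force: [-1.7, -2.6, 8.5]
grip_width: 0.341
```

```bash
python3 st.py; python3 - <<'E'
from h import *
p,d,o=snap('wrist','w7')
P,c,uv=cloud('wrist','w7',(60,90,512,275)); r,g,b=c.T
h=np.array([-.1045,.9945]);l=np.array([.9945,.1045])
al=P[:,:2]@h; la=P[:,:2]@l
grey=(abs(r-g)<15)&(abs(g-b)<15)
w=grey&(P[:,2]>.118)&(P[:,2]<.165)&(la>.568)&(la<.606)&(al<.2)
for s in (0.03,0.05,.15,.17,.185):
    m=w&(abs(al-s)<.006); t=m&(P[:,2]>P[m][:,2].max()-.003); print(s,'lat',la[m].min().round(4),la[m].max().round(4),'walltop z',np.median(P[t][:,2]).round(4), 'floor', np.percentile(P[m][:,2],[5,20]).round(4))
E
```

```text
t 12.15 TCP al 0.1177 lat 0.5901 z 0.1575 pitch -0.10 yaw 95.96 roll -0.18 F [-1.72 -2.63  8.48] M [-0.062  0.802  0.14 ] g 0.341
nose al 0.1928 lat 0.5887 z 0.1245
underside at bar z 0.1245, nose past bar 0.0233
0.03 lat 0.5717 0.6057 walltop z 0.1447 floor [0.126 0.131]
0.05 lat 0.5721 0.6058 walltop z 0.145 floor [0.1252 0.1268]
0.15 lat 0.5717 0.6058 walltop z 0.1451 floor [0.1253 0.126 ]
0.17 lat 0.5717 0.6058 walltop z 0.1451 floor [0.1255 0.1262]
0.185 lat 0.5715 0.6057 walltop z 0.1451 floor [0.1254 0.1261]
```

View pics/w7.png

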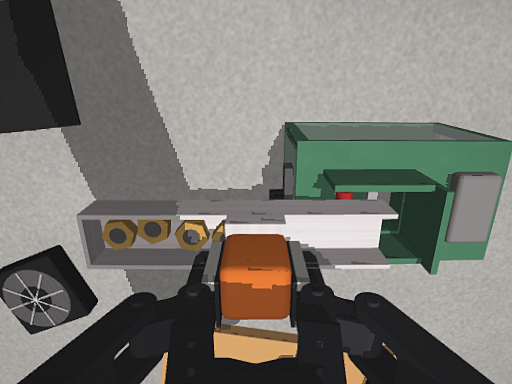

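```bash
cat > tilt.py <<'E'
from h import *
import sys
# usage: tilt.py zbar e  th1 th2 ...   (zbar: bar top height target in 'st' frame)
zb=float(sys.argv[1]); e=float(sys.argv[2]); ths=[float(x) for x in sys.argv[3:]]
h=np.array([-.1045,.9945,0]);l=np.array([.9945,.1045,0])
def pose(th,zb=zb,e=e,lat=.5887,yaw=95.96):
    t=np.radians(th); R=Rtool(yaw,th)
    nose=h*(.1695+e*np.cos(t))+l*lat; nose[2]=zb+.005*(1/np.cos(t)-1)-e*np.sin(t)
    return nose-R.apply([.0015,.075,.0331]),R
o=manip.get_obs(); p=o['position'];R=Rn.from_quat(o['ee_rot']); 
for th in ths:
    p1,R1=pose(th)
    rv=np.degrees((R.inv()*R1).as_rotvec()); d=R.inv().apply(p1-p)
    print(th,(d*1000).round(2).tolist(),'mm',rv.round(2).tolist())
    p,R=p1,R1
E
python3 tilt.py .1243 .023 2 4 6 8 10 12; python3 st.py
```

```text
2.0 [-0.03, 0.93, -1.69] mm [2.11, 0.18, 0.0]
4.0 [-0.0, 1.19, -1.8] mm [2.0, -0.0, -0.0]
6.0 [-0.0, 1.19, -1.81] mm [2.0, 0.0, 0.0]
8.0 [-0.0, 1.18, -1.82] mm [2.0, 0.0, -0.0]
10.0 [-0.0, 1.18, -1.82] mm [2.0, -0.0, 0.0]
12.0 [-0.0, 1.18, -1.83] mm [2.0, -0.0, -0.0]
t 12.2 TCP al 0.1178 lat 0.5901 z 0.1575 pitch -0.11 yaw 95.97 roll -0.18 F [-1.97 -3.16  7.26] M [-0.075  0.739  0.111] g 0.346
nose al 0.1928 lat 0.5887 z 0.1245
underside at bar z 0.1245, nose past bar 0.0233
```

{"api": "move_arm", "payload": {
  "deltas": [
    [0,0.0006,-0.0008,1,0,0,-1],
    [0,0.0012,-0.0018,2,0,0,-1],
    [0,0.0012,-0.0018,2,0,0,-1]
  ]
}}

```text
clock: 12.58
position: [0.5743, 0.1819, 0.1621]
ee_rot: [-0.052, 0.998, -0.043, 0.004]
ft_force: [-3.1, -1.6, 7.2]
grip_width: 0.338
```

```bash
python3 st.py;python3 tilt.py .1243 .023 7 9 11 13 
```

```text
t 12.575 TCP al 0.1208 lat 0.5902 z 0.1621 pitch 4.95 yaw 95.93 roll -0.19 F [-3.13 -1.63  7.18] M [-0.134  0.861  0.14 ] g 0.338
nose al 0.1927 lat 0.5888 z 0.1226
underside at bar z 0.1246, nose past bar 0.0233
7.0 [0.03, 0.94, -1.54] mm [2.05, 0.19, -0.03]
9.0 [-0.0, 1.18, -1.82] mm [2.0, 0.0, 0.0]
11.0 [-0.0, 1.18, -1.83] mm [2.0, 0.0, -0.0]
13.0 [-0.0, 1.18, -1.83] mm [2.0, 0.0, 0.0]
```

{"api": "move_arm", "payload": {
  "deltas": [
    [0,0.001,-0.0014,2,0,0,-1],
    [0,0.0012,-0.0018,2,0,0,-1],
    [0,0.0012,-0.0018,2,0,0,-1],
    [0,0.0012,-0.0018,2,0,0,-1]
  ]
}}

```text
clock: 13.08
position: [0.5737, 0.1875, 0.1682]
ee_rot: [-0.052, 0.992, -0.113, 0.008]
ft_force: [-3.4, -1.6, 9.2]
grip_width: 0.339
```

```bash
python3 st.py;python3 tilt.py .1243 .023 15 17 19 21 
```

```text
t 13.075 TCP al 0.1265 lat 0.5901 z 0.1682 pitch 12.95 yaw 95.92 roll -0.20 F [-3.41 -1.6   9.18] M [-0.138  0.911 -0.047] g 0.339
nose al 0.1922 lat 0.5888 z 0.1191
underside at bar z 0.1244, nose past bar 0.0233
15.0 [0.01, 0.9, -1.94] mm [2.05, 0.19, -0.04]
17.0 [-0.0, 1.17, -1.84] mm [2.0, 0.0, -0.0]
19.0 [-0.0, 1.17, -1.85] mm [2.0, -0.0, -0.0]
21.0 [-0.0, 1.16, -1.86] mm [2.0, -0.0, 0.0]
```

{"api": "move_arm", "payload": {
  "deltas": [
    [0,0.001,-0.0019,2,0,0,-1],
    [0,0.0012,-0.0018,2,0,0,-1],
    [0,0.0012,-0.0018,2,0,0,-1],
    [0,0.0012,-0.0019,2,0,0,-1]
  ]
}}

```text
clock: 13.58
position: [0.573, 0.1943, 0.174]
ee_rot: [-0.051, 0.982, -0.181, 0.011]
ft_force: [-3.0, -0.4, 8.1]
grip_width: 0.337
```

```bash
python3 st.py;python3 tilt.py .1243 .023 23 25 27 29; python3 - <<'E'
from h import *
snap('wrist','w8')
E
```

```text
t 13.575 TCP al 0.1333 lat 0.5902 z 0.1740 pitch 20.93 yaw 95.91 roll -0.21 F [-2.99 -0.41  8.05] M [ 0.139  0.607 -0.087] g 0.337
nose al 0.1916 lat 0.5889 z 0.1163
underside at bar z 0.1248, nose past bar 0.0236
23.0 [0.05, 0.6, -1.82] mm [2.07, 0.21, -0.05]
25.0 [-0.0, 1.15, -1.87] mm [2.0, 0.0, -0.0]
27.0 [-0.0, 1.15, -1.88] mm [2.0, -0.0, 0.0]
29.0 [-0.0, 1.14, -1.89] mm [2.0, 0.0, 0.0]
```

View pics/w8.png

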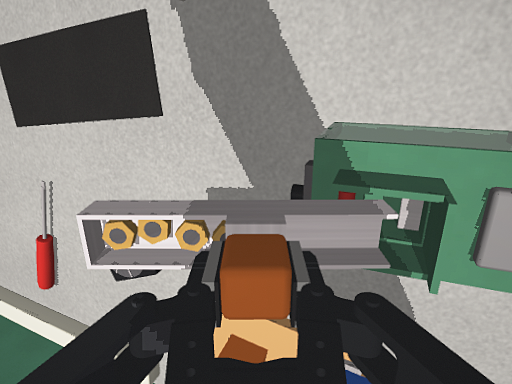

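```bash
python3 - <<'E'
from h import *
im=cv2.imread('pics/w8.png'); cv2.imwrite('pics/w8c.png',cv2.resize(im[150:300,310:460],None,fx=4,fy=4,interpolation=cv2.INTER_CUBIC))
P,c,uv=cloud('wrist','w8',(385,180,445,290)); h=np.array([-.1045,.9945]);l=np.array([.9945,.1045])
for u in range(388,444,6):
    for v in (190,205,215,225,240,255):
        i=np.where((uv==[u,v]).all(1))[0]
        if len(i): print(u,v,'al %.3f la %.3f z %.3f'%(P[i[0],:2]@h,P[i[0],:2]@l,P[i[0],2]),c[i[0]],end=' | ')
    print()
E
python3 st.py
```

```text
388 190 al 0.192 la 0.563 z 0.127 [ 96 157 119] | 388 205 al 0.194 la 0.573 z 0.123 [123 122 120] | 388 215 al 0.194 la 0.573 z 0.137 [249 244 245] | 388 225 al 0.199 la 0.608 z 0.070 [48 75 59] | 388 240 al 0.199 la 0.609 z 0.093 [ 96 155 119] | 388 255 al 0.199 la 0.611 z 0.111 [38 59 47] | 
394 190 al 0.195 la 0.562 z 0.126 [ 74 119  93] | 394 205 al 0.206 la 0.617 z 0.003 [55 87 67] | 394 215 al 0.196 la 0.573 z 0.137 [244 240 240] | 394 225 al 0.203 la 0.608 z 0.069 [49 75 59] | 394 240 al 0.202 la 0.608 z 0.094 [ 84 137 105] | 394 255 al 0.202 la 0.611 z 0.109 [38 58 47] | 
400 190 al 0.198 la 0.562 z 0.125 [55 87 68] | 400 205 al 0.211 la 0.616 z 0.004 [71 84 75] | 400 215 al 0.205 la 0.598 z 0.073 [197 189 189] | 400 225 al 0.207 la 0.606 z 0.072 [198 190 189] | 400 240 al 0.206 la 0.608 z 0.092 [49 76 61] | 400 255 al 0.206 la 0.610 z 0.110 [49 75 60] | 
406 190 al 0.202 la 0.563 z 0.124 [45 70 57] | 406 205 al 0.208 la 0.590 z 0.072 [205 198 196] | 406 225 al 0.211 la 0.605 z 0.072 [115 111 111] | 406 240 al 0.210 la 0.608 z 0.090 [44 70 56] | 406 255 al 0.209 la 0.610 z 0.
[... 1250 characters left out ...]
35 54 43] | 436 215 al 0.220 la 0.577 z 0.119 [36 54 43] | 436 225 al 0.220 la 0.582 z 0.121 [37 54 44] | 436 240 al 0.220 la 0.587 z 0.130 [35 54 42] | 436 255 al 0.220 la 0.593 z 0.135 [30 46 38] | 
442 190 al 0.220 la 0.562 z 0.118 [47 74 59] | 442 205 al 0.220 la 0.568 z 0.126 [36 53 43] | 442 215 al 0.220 la 0.572 z 0.131 [36 53 43] | 442 225 al 0.220 la 0.575 z 0.135 [34 50 41] | 442 240 al 0.221 la 0.582 z 0.139 [ 91 146 111] | 442 255 al 0.222 la 0.590 z 0.139 [ 87 141 109] | 
t 13.625 TCP al 0.1346 lat 0.5901 z 0.1738 pitch 21.01 yaw 96.02 roll -0.21 F [0.68 0.49 6.84] M [ 0.089  0.06  -0.041] g 0.341
nose al 0.1928 lat 0.5888 z 0.1160
underside at bar z 0.1249, nose past bar 0.0249
```

View pics/w8c.png

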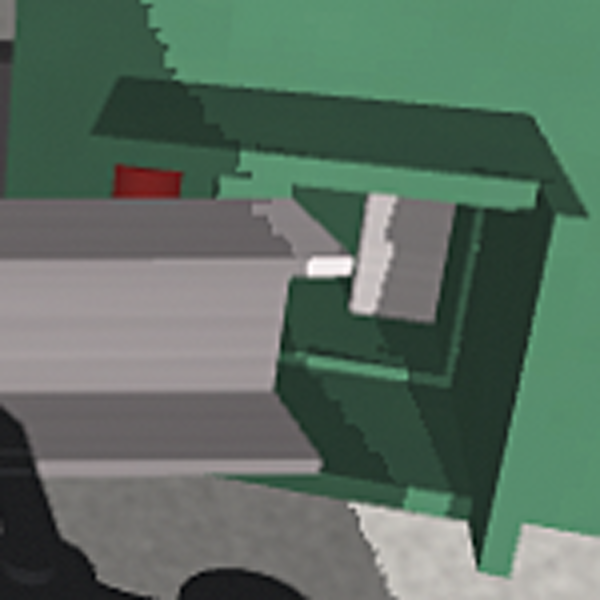

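```bash
python3 tilt.py .1235 .022 22 23 25 27 29
```

```text
22.0 [0.01, -1.99, 0.04] mm [0.99, 0.25, 0.05]
23.0 [-0.0, 0.57, -0.96] mm [1.0, -0.0, 0.0]
25.0 [-0.0, 1.15, -1.91] mm [2.0, 0.0, -0.0]
27.0 [-0.0, 1.15, -1.92] mm [2.0, -0.0, 0.0]
29.0 [-0.0, 1.14, -1.92] mm [2.0, 0.0, 0.0]
```

{"api": "move_arm", "payload": {
  "deltas": [
    [0,-0.001,0.0004,0.5,0,0,-1],
    [0,-0.0005,0.0001,0.5,0,0,-1],
    [0,0.0006,-0.001,1,0,0,-1]
  ]
}}

```text
clock: 14.0
position: [0.5729, 0.1967, 0.1747]
ee_rot: [-0.052, 0.979, -0.196, 0.013]
ft_force: [-2.4, 6.9, 7.3]
grip_width: 0.341
```

```bash
python3 st.py;python3 tilt.py .1235 .022 25 27 29 31 33
```

```text
t 14.0 TCP al 0.1357 lat 0.5903 z 0.1747 pitch 22.64 yaw 96.04 roll -0.27 F [-2.43  6.92  7.3 ] M [ 2.063  0.724 -0.107] g 0.341
nose al 0.1922 lat 0.5889 z 0.1153
underside at bar z 0.1247, nose past bar 0.0246
25.0 [0.16, -0.89, -1.47] mm [2.36, 0.32, 0.06]
27.0 [-0.0, 1.15, -1.92] mm [2.0, -0.0, 0.0]
29.0 [-0.0, 1.14, -1.92] mm [2.0, 0.0, 0.0]
31.0 [-0.0, 1.13, -1.93] mm [2.0, 0.0, -0.0]
33.0 [-0.0, 1.12, -1.94] mm [2.0, -0.0, 0.0]
```

{"api": "move_arm", "payload": {
  "deltas": [
    [0,0,0,0,0,0,-1]
  ]
}}

```text
clock: 14.12
position: [0.5729, 0.1968, 0.1746]
ee_rot: [-0.052, 0.979, -0.196, 0.013]
ft_force: [-2.2, 7.0, 7.2]
grip_width: 0.34
```

```bash
python3 st.py;python3 tilt.py .1235 .022 25 27 29 31 33
```

```text
t 14.125 TCP al 0.1358 lat 0.5903 z 0.1746 pitch 22.67 yaw 96.07 roll -0.26 F [-2.23  6.99  7.21] M [ 1.929  0.7   -0.085] g 0.34
nose al 0.1923 lat 0.5889 z 0.1151
underside at bar z 0.1247, nose past bar 0.0247
25.0 [0.2, -1.04, -1.52] mm [2.33, 0.33, 0.09]
27.0 [-0.0, 1.15, -1.92] mm [2.0, -0.0, 0.0]
29.0 [-0.0, 1.14, -1.92] mm [2.0, 0.0, 0.0]
31.0 [-0.0, 1.13, -1.93] mm [2.0, 0.0, -0.0]
33.0 [-0.0, 1.12, -1.94] mm [2.0, -0.0, 0.0]
```

```bash
python3 tilt.py .1232 .024 23 24 26 28 30 
```

```text
23.0 [0.21, -0.09, 0.67] mm [0.33, 0.33, 0.1]
24.0 [-0.0, 0.57, -0.92] mm [1.0, 0.0, 0.0]
26.0 [-0.0, 1.15, -1.84] mm [2.0, 0.0, -0.0]
28.0 [-0.0, 1.14, -1.85] mm [2.0, 0.0, -0.0]
30.0 [-0.0, 1.13, -1.86] mm [2.0, 0.0, 0.0]
```

{"api": "move_arm", "payload": {
  "deltas": [
    [0,0.0002,0.001,0.3,0,0,-1],
    [0,0.0006,-0.0009,1,0,0,-1],
    [0,0.0012,-0.0018,2,0,0,-1]
  ]
}}

```text
clock: 14.5
position: [0.5726, 0.1995, 0.1757]
ee_rot: [-0.052, 0.973, -0.224, 0.014]
ft_force: [-2.8, 8.1, 9.7]
grip_width: 0.338
```

```bash
python3 st.py;python3 tilt.py .1235 .024 28 30 31 33 35
```

```text
t 14.5 TCP al 0.1386 lat 0.5903 z 0.1757 pitch 25.92 yaw 96.02 roll -0.28 F [-2.75  8.12  9.65] M [ 2.056  0.824 -0.249] g 0.338
nose al 0.1916 lat 0.5890 z 0.1131
underside at bar z 0.1239, nose past bar 0.0246
28.0 [0.19, 0.54, -2.1] mm [2.08, 0.34, 0.05]
30.0 [-0.0, 1.13, -1.86] mm [2.0, 0.0, 0.0]
31.0 [-0.0, 0.56, -0.94] mm [1.0, 0.0, -0.0]
33.0 [-0.0, 1.12, -1.87] mm [2.0, -0.0, 0.0]
35.0 [-0.0, 1.11, -1.88] mm [2.0, 0.0, 0.0]
```

{"api": "move_arm", "payload": {
  "deltas": [
    [0,0.001,-0.002,2,0,0,-1],
    [0,0.0011,-0.0019,2,0,0,-1]
  ]
}}

```text
clock: 14.75
position: [0.5722, 0.2033, 0.178]
ee_rot: [-0.052, 0.965, -0.258, 0.016]
ft_force: [-3.4, 8.7, 8.6]
grip_width: 0.34
```

```bash
python3 st.py;python3 tilt.py .1235 .024 32 34 35; python3 - <<'E'
from h import *
snap('wrist','w9')
E
```

```text
t 14.75 TCP al 0.1424 lat 0.5903 z 0.1780 pitch 29.95 yaw 96.04 roll -0.27 F [-3.43  8.66  8.58] M [ 2.108  0.776 -0.233] g 0.34
nose al 0.1909 lat 0.5890 z 0.1118
underside at bar z 0.1241, nose past bar 0.0247
32.0 [0.16, 0.41, -2.0] mm [2.05, 0.36, 0.06]
34.0 [-0.0, 1.11, -1.87] mm [2.0, 0.0, 0.0]
35.0 [-0.0, 0.54, -0.95] mm [1.0, -0.0, 0.0]
```

View pics/w9.png

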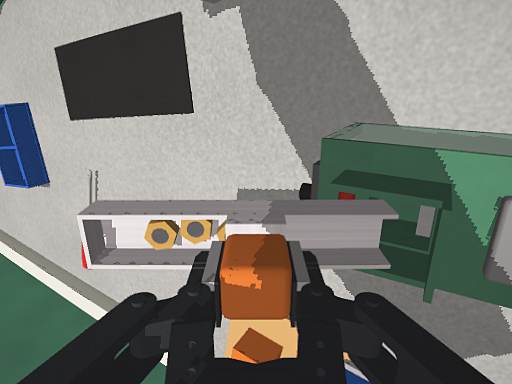

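{"api": "move_arm", "payload": {
  "deltas": [
    [0,0.0008,-0.0017,2,0,0,-1],
    [0,0.001,-0.0018,2,0,0,-1],
    [0,0,0,0,0,0,-1],
    [0,0,0,0,0,0,-1]
  ]
}}

```text
clock: 15.3
position: [0.572, 0.2065, 0.1799]
ee_rot: [-0.051, 0.955, -0.291, 0.018]
ft_force: [-2.4, 8.7, 10.3]
grip_width: 0.346
```

```bash
python3 st.py; python3 - <<'E'
from h import *
snap('wrist','w10')
E
```

```text
t 15.3 TCP al 0.1456 lat 0.5905 z 0.1799 pitch 33.92 yaw 96.03 roll -0.28 F [-2.42  8.69 10.27] M [ 1.864  0.544 -0.102] g 0.346
nose al 0.1894 lat 0.5891 z 0.1106
underside at bar z 0.1239, nose past bar 0.0239
```

View pics/w10.png

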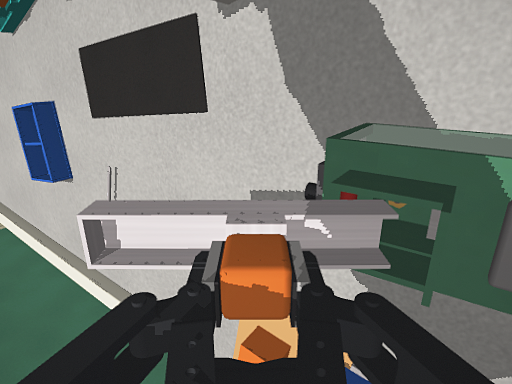

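{"api": "move_arm", "payload": {
  "deltas": [
    [0,0,0,0,0,0,-1],
    [0,0,0,0,0,0,-1],
    [0,0,0,0,0,0,-1],
    [0,0,0,0,0,0,-1]
  ]
}}

```text
clock: 15.85
position: [0.572, 0.2065, 0.1799]
ee_rot: [-0.051, 0.955, -0.291, 0.018]
ft_force: [-1.9, 9.0, 10.2]
grip_width: 0.336
```

```bash
python3 st.py; python3 - <<'E'
from h import *
snap('wrist','w11');snap('scene','c11');snap('side','s11')
a=cv2.imread('pics/c11.png');b=cv2.imread('pics/s11.png');w=cv2.imread('pics/w11.png')
f=lambda x:cv2.resize(x,(390,390),interpolation=cv2.INTER_CUBIC)
cv2.imwrite('pics/m11.png',np.hstack([f(a[180:260,310:390]),f(b[105:185,235:315])]))
cv2.imwrite('pics/w11c.png',cv2.resize(w[130:300,280:450],None,fx=3.5,fy=3.5,interpolation=cv2.INTER_CUBIC))
E
```

```text
t 15.85 TCP al 0.1456 lat 0.5904 z 0.1799 pitch 33.90 yaw 96.01 roll -0.28 F [-1.94  9.03 10.19] M [ 1.918  0.521 -0.21 ] g 0.336
nose al 0.1894 lat 0.5891 z 0.1106
underside at bar z 0.1240, nose past bar 0.0239
```

View pics/m11.png

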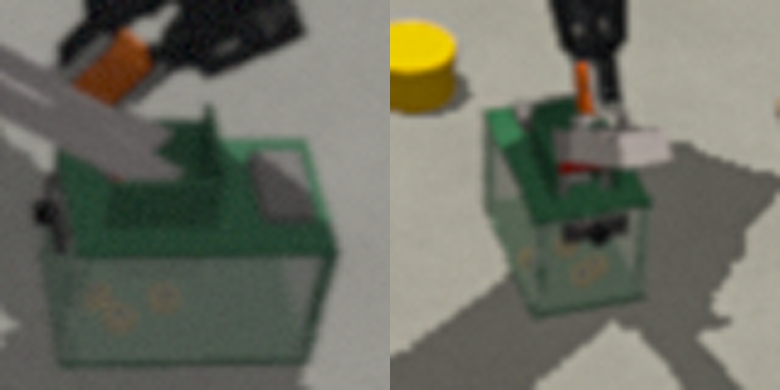

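View pics/w11c.png

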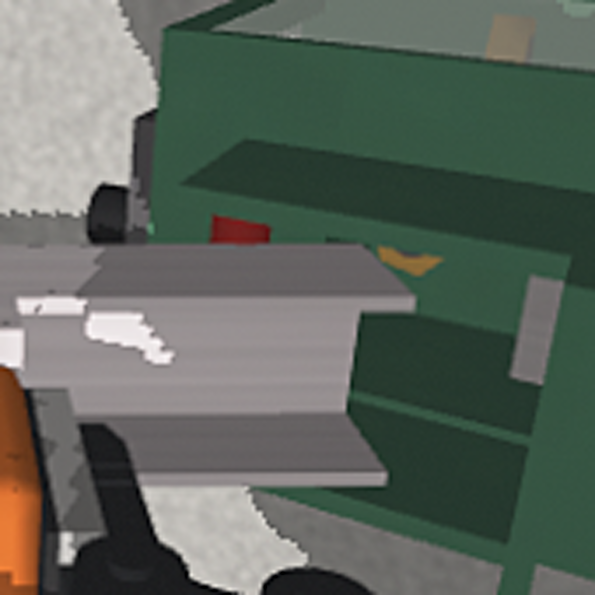

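View pics/w11.png

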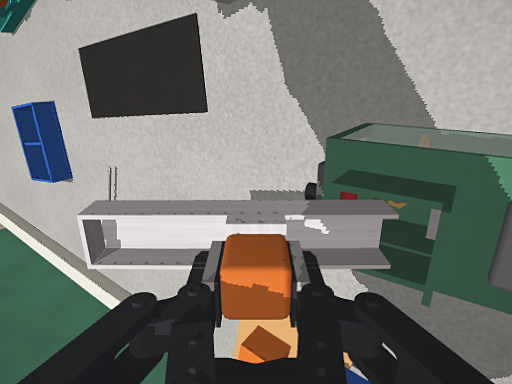

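```bash
python3 - <<'E'
from h import *
h=np.array([-.1045,.9945]);l=np.array([.9945,.1045])
P,c,uv=cloud('wrist','w11',(270,120,450,290)); r,g,b=c.T
m=(r>120)&(b<80)&(g>70)&(r-b>60)&(uv[:,0]>385); 
for i in np.where(m)[0][::6]: print(uv[i],'al %.3f la %.3f z %.3f'%(P[i,:2]@h,P[i,:2]@l,P[i,2]),c[i])
a=np.load('pics/c11.npz')['p'];z=np.load('pics/c11.npz')['d']
cv2.imwrite('pics/c11c.png',cv2.resize(a[215:265,310:390,::-1],None,fx=9,fy=9,interpolation=cv2.INTER_CUBIC))
E
```

```text
[388 201] al 0.175 la 0.608 z 0.013 [126 102  57]
[391 202] al 0.177 la 0.609 z 0.012 [141 108  57]
[392 203] al 0.178 la 0.610 z 0.012 [138 106  57]
[392 204] al 0.178 la 0.611 z 0.012 [139 106  56]
[398 204] al 0.183 la 0.609 z 0.013 [143 110  57]
[404 204] al 0.188 la 0.609 z 0.012 [144 110  59]
[397 205] al 0.183 la 0.611 z 0.012 [136 106  57]
[403 205] al 0.187 la 0.609 z 0.012 [138 107  59]
[400 206] al 0.185 la 0.611 z 0.012 [138 105  56]
[400 207] al 0.185 la 0.612 z 0.012 [136 105  58]
```

View pics/c11c.png

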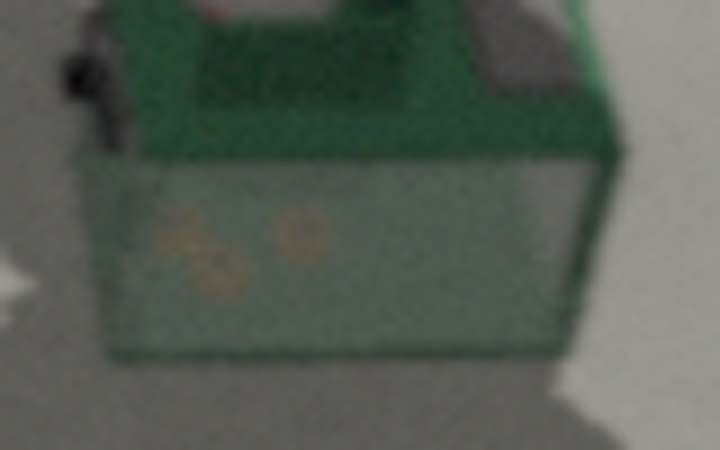

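```bash
cat >> h.py <<'E'
def atz(name,uv,z,pos=None,q=None):
    a=world(name,[uv],[.3],pos=pos,q=q)[0];b=world(name,[uv],[2.],pos=pos,q=q)[0]
    return a+(b-a)*(z-a[2])/(b[2]-a[2])
E
python3 - <<'E'
from h import *
h=np.array([-.1045,.9945]);l=np.array([.9945,.1045])
def s(t,X): print(t,X.round(3),'al %.3f la %.3f'%(X[:2]@h,X[:2]@l))
for uv in [(185,232),(222,272),(303,237)]: s('scene',atz('scene',(310+uv[0]/9,215+uv[1]/9),.01))
f=np.load('pics/w11.npz')
for uv in [(398,205),(280+510/3.5,130+38/3.5)]: s('wrist',atz('wrist',uv,.01,f['pos'],f['q']))
P,c,uv=cloud('wrist','w11',(418,132,434,150)); print(np.c_[uv,P.round(3),c][::23])
E
```

```text
scene [0.57  0.235 0.01 ] al 0.175 la 0.592
scene [0.586 0.246 0.01 ] al 0.184 la 0.609
scene [0.569 0.273 0.01 ] al 0.212 la 0.595
wrist [0.589 0.246 0.01 ] al 0.183 la 0.611
wrist [0.529 0.253 0.01 ] al 0.196 la 0.553
[[4.18e+02 1.32e+02 5.20e-01 2.48e-01 3.20e-02 1.06e+02 1.18e+02 1.08e+02]
 [4.25e+02 1.33e+02 5.19e-01 2.53e-01 3.50e-02 1.06e+02 1.17e+02 1.09e+02]
 [4.32e+02 1.34e+02 5.19e-01 2.58e-01 3.30e-02 1.08e+02 1.17e+02 1.08e+02]
 [4.24e+02 1.36e+02 5.19e-01 2.54e-01 4.80e-02 1.29e+02 1.20e+02 1.03e+02]
 [4.31e+02 1.37e+02 5.19e-01 2.59e-01 5.10e-02 1.19e+02 1.12e+02 9.80e+01]
 [4.22e+02 1.39e+02 5.19e-01 2.54e-01 6.10e-02 1.30e+02 1.21e+02 1.02e+02]
 [4.29e+02 1.40e+02 5.19e-01 2.59e-01 6.40e-02 1.25e+02 1.16e+02 1.02e+02]
 [4.20e+02 1.42e+02 5.19e-01 2.55e-01 7.50e-02 1.32e+02 1.21e+02 1.02e+02]
 [4.27e+02 1.43e+02 5.19e-01 2.59e-01 7.40e-02 1.30e+02 1.21e+02 1.03e+02]
 [4.18e+02 1.45e+02 5.19e-01 2.56e-01 8.60e-02 1.19e+02 1.23e+02 1.12e+02]
 [4.25e+02 1.46e+02 5.19e-01 2.59e-01 8.60e-02 1.39e+02 1.28e+02 1.08e+02]
 [4.32e+02 1.47e+02 5.19e-01 2.63e-01 8.60e-02 1.14e+02 1.23e+02 1.15e+02]
 [4.23e+02 1.49e+02 5.19e-01 2.59e-01 9.40e-02 5.20e+01 8.40e+01 6.60e+01]]
```

```bash
python3 - <<'E'
from h import *
a=cv2.imread('pics/s11.png'); c=cv2.resize(a[125:175,250:300],None,fx=11,fy=11,interpolation=cv2.INTER_CUBIC)
cv2.imwrite('pics/s11c.png',cv2.convertScaleAbs(c,alpha=1.8,beta=-60))
E
```

```text
(no output)
```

View pics/s11c.png

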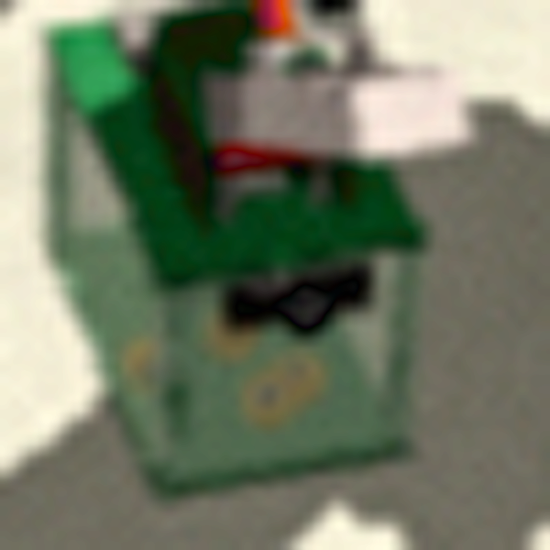

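All four nuts are in the bin: the side view shows two together, one behind and one at the left wall. The scene view shows three and the wrist view shows the fourth near the robot-side wall. Next I lift straight up, off the bar.

{"api": "move_arm", "payload": {
  "deltas": [
    [0,-0.0022,-0.0033,0,0,0,-1],
    [0,-0.0045,-0.0066,0,0,0,-1],
    [0,-0.0067,-0.01,0,0,0,-1],
    [0,-0.0067,-0.01,0,0,0,-1],
    [0,-0.0067,-0.01,0,0,0,-1],
    [0,-0.0067,-0.01,0,0,0,-1],
    [0,-0.0022,-0.0033,0,0,0,-1],
    [0,0,0,0,0,0,-1]
  ]
}}

```text
clock: 17.0
position: [0.5717, 0.203, 0.2435]
ee_rot: [-0.049, 0.955, -0.293, 0.017]
ft_force: [-0.4, 0.4, -2.1]
grip_width: 0.334
```

```bash
python3 st.py; python3 - <<'E'
from h import *
snap('wrist','w12')
# grasp pose to return to: TCP at grasp
o=manip.get_obs(); print(o['position'],o['joint_pos'].round(2))
h=np.array([-.1045,.9945,0]);l=np.array([.9945,.1045,0])
plan([.566,.10,.20],Rtool(97,0),10)
E
```

```text
t 17.0 TCP al 0.1422 lat 0.5897 z 0.2435 pitch 34.19 yaw 95.86 roll -0.16 F [-0.36  0.44 -2.07] M [0.858 0.07  0.042] g 0.334
nose al 0.1856 lat 0.5884 z 0.1739
underside at bar z 0.1849, nose past bar 0.0195
[0.57150826 0.20297926 0.24307398] [-0.91  0.48  0.31  1.38  0.37  1.6   1.02]
[0.0016, -0.006, 0.0093, -3.42, -0.02, -0.1]
[0.0016, -0.0065, 0.0089, -3.42, -0.02, -0.1]
[0.0017, -0.0071, 0.0085, -3.42, -0.02, -0.1]
[0.0017, -0.0076, 0.0081, -3.42, -0.02, -0.1]
[0.0017, -0.008, 0.0076, -3.42, -0.02, -0.1]
[0.0017, -0.0085, 0.0071, -3.42, -0.02, -0.1]
[0.0017, -0.0089, 0.0066, -3.42, -0.02, -0.1]
[0.0017, -0.0092, 0.0061, -3.42, -0.02, -0.1]
[0.0018, -0.0096, 0.0055, -3.42, -0.02, -0.1]
[0.0018, -0.0099, 0.0049, -3.42, -0.02, -0.1]
```

View pics/w12.png

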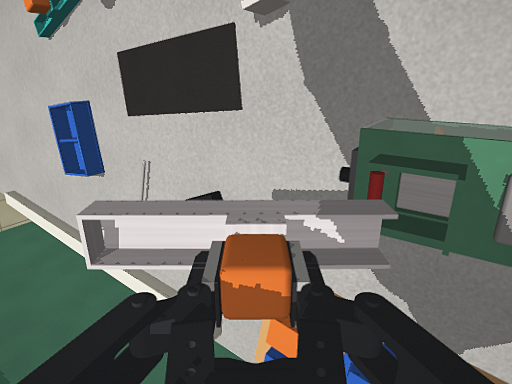

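{"api": "move_arm", "payload": {
  "deltas": [
    [0.001,-0.003,0.006,-3.4,0,-0.1,-1],
    [0.0015,-0.0065,0.009,-3.4,0,-0.1,-1],
    [0.0015,-0.007,0.0085,-3.4,0,-0.1,-1],
    [0.0015,-0.0075,0.008,-3.4,0,-0.1,-1],
    [0.0015,-0.008,0.0075,-3.4,0,-0.1,-1],
    [0.0015,-0.0085,0.007,-3.4,0,-0.1,-1],
    [0.0015,-0.009,0.0065,-3.4,0,-0.1,-1],
    [0.0015,-0.0095,0.006,-3.4,0,-0.1,-1],
    [0.0015,-0.0095,0.0055,-3.5,0,-0.1,-1],
    [0.0015,-0.01,0.005,-3.5,0,-0.1,-1]
  ]
}}

```text
clock: 18.3
position: [0.5677, 0.1037, 0.2011]
ee_rot: [-0.06, 0.998, 0.001, -0.002]
ft_force: [0.9, 0.3, -1.7]
grip_width: 0.342
```

```bash
python3 st.py; python3 - <<'E'
from h import *
o=manip.get_obs(); print(o['position'],o['joint_velocities'].round(2))
plan([.5164,-.1322,.12],Rn.from_quat([-0.132009,0.991247,0.00076,0.00161]),10)
E
```

```text
t 18.3 TCP al 0.0438 lat 0.5754 z 0.2011 pitch -0.08 yaw 96.91 roll 0.19 F [ 0.94  0.31 -1.69] M [-0.004 -0.026  0.001] g 0.342
nose al 0.1188 lat 0.5726 z 0.1681
underside at bar z 0.1682, nose past bar -0.0507
[0.56772122 0.1037026  0.20113293] [ 0.37 -0.05  0.05  0.13 -0.5  -0.14  0.58]
[0.0079, -0.0228, 0.0081, 0.0, -0.04, -0.83]
[0.0082, -0.0227, 0.0081, 0.0, -0.04, -0.83]
[0.0086, -0.0226, 0.0081, 0.0, -0.04, -0.83]
[0.0089, -0.0224, 0.0081, 0.0, -0.04, -0.83]
[0.0092, -0.0223, 0.0081, 0.0, -0.04, -0.83]
[0.0096, -0.0222, 0.0081, 0.0, -0.04, -0.83]
[0.0099, -0.022, 0.0081, 0.0, -0.04, -0.83]
[0.0102, -0.0219, 0.0081, 0.0, -0.04, -0.83]
[0.0105, -0.0217, 0.0081, 0.0, -0.04, -0.83]
[0.0108, -0.0216, 0.0081, 0.0, -0.04, -0.83]
```

{"api": "move_arm", "payload": {
  "deltas": [
    [0.008,-0.02,0.004,0,0,-0.8,-1],
    [0.009,-0.026,0.005,0,0,-0.9,-1],
    [0.01,-0.028,0.007,0,0,-1,-1],
    [0.011,-0.028,0.009,0,0,-1,-1],
    [0.011,-0.028,0.01,0,0,-1,-1],
    [0.012,-0.028,0.012,0,0,-1,-1],
    [0.011,-0.025,0.012,0,0,-1,-1],
    [0.01,-0.02,0.01,0,0,-0.8,-1],
    [0.008,-0.013,0.008,0,0,-0.6,-1],
    [0.004,-0.005,0.004,0,0,-0.2,-1]
  ]
}}

```text
clock: 19.55
position: [0.515, -0.1315, 0.1202]
ee_rot: [-0.132, 0.991, -0.0, -0.002]
ft_force: [0.1, 0.5, -3.3]
grip_width: 0.338
```

{"api": "move_arm", "payload": {
  "deltas": [
    [0,0,0,0,0,0,-1],
    [0,0,0,0,0,0,-1]
  ]
}}

```text
clock: 19.8
position: [0.5163, -0.1298, 0.1212]
ee_rot: [-0.133, 0.991, 0.0, -0.001]
ft_force: [-0.1, 0.6, -2.8]
grip_width: 0.341
```

```bash
python3 st.py; python3 - <<'E'
from h import *
o=manip.get_obs(); print(o['position'],o['joint_velocities'].round(2),o['joint_pos'].round(2))
plan([.5164,-.1322,.045],Rn.from_quat([-0.132009,0.991247,0.00076,0.00161]),5)
E
```

```text
t 19.8 TCP al -0.1830 lat 0.4999 z 0.1212 pitch -0.02 yaw 105.27 roll 0.12 F [-0.1   0.62 -2.77] M [ 0.025 -0.017 -0.057] g 0.341
nose al -0.1092 lat 0.4863 z 0.0881
underside at bar z 0.0882, nose past bar -0.2824
[ 0.51629924 -0.12975013  0.12115964] [-0. -0.  0. -0.  0. -0. -0.] [-0.24  0.23  0.45  1.86 -0.11  1.08  2.09]
[0.0001, -0.0005, 0.0152, -0.01, -0.06, 0.02]
[0.0001, -0.0005, 0.0152, -0.01, -0.06, 0.02]
[0.0001, -0.0005, 0.0152, -0.01, -0.06, 0.02]
[0.0001, -0.0005, 0.0152, -0.01, -0.06, 0.02]
[0.0001, -0.0005, 0.0152, -0.01, -0.06, 0.02]
```

{"api": "move_arm", "payload": {
  "deltas": [
    [0,-0.0005,0.01,0,0,0,-1],
    [0,-0.0005,0.018,0,-0.1,0,-1],
    [0,-0.0005,0.02,0,-0.1,0,-1],
    [0,-0.0005,0.015,0,-0.1,0,-1],
    [0,-0.0005,0.009,0,0,0,-1],
    [0,0,0.004,0,0,0,-1],
    [0,0,0.002,0,0,0,-1],
    [0,0,0,0,0,0,-1]
  ]
}}

```text
clock: 20.8
position: [0.5168, -0.133, 0.0432]
ee_rot: [-0.132, 0.991, 0.0, 0.002]
ft_force: [-0.1, 0.7, -1.5]
grip_width: 0.345
```

```bash
python3 st.py; python3 - <<'E'
from h import *
o=manip.get_obs(); print(o['position'])
plan([.5164,-.1322,.036],Rn.from_quat([-0.132009,0.991247,0.00076,0.00161]),1)
E
```

```text
t 20.8 TCP al -0.1863 lat 0.5000 z 0.0432 pitch -0.01 yaw 105.21 roll -0.19 F [-0.13  0.66 -1.45] M [ 0.043 -0.006  0.013] g 0.345
nose al -0.1124 lat 0.4867 z 0.0101
underside at bar z 0.0102, nose past bar -0.2856
[ 0.51678045 -0.13298482  0.04321512]
[0.0002, 0.0009, 0.0072, -0.05, -0.01, 0.04]
```

{"api": "move_arm", "payload": {
  "deltas": [
    [0,0.0005,0.003,0,0,0,-1],
    [0,0,0.002,0,0,0,-1],
    [0,0,0.0015,0,0,0,-1],
    [0,0,0.0005,0,0,0,-1],
    [0,0,0,0,0,0,-1]
  ]
}}

```text
clock: 21.42
position: [0.5165, -0.1325, 0.0362]
ee_rot: [-0.132, 0.991, 0.0, 0.001]
ft_force: [-2.1, 1.1, 3.8]
grip_width: 0.339
```

```bash
python3 st.py
```

```text
t 21.425 TCP al -0.1857 lat 0.4998 z 0.0362 pitch -0.03 yaw 105.21 roll -0.16 F [-2.08  1.05  3.8 ] M [0.246 0.531 0.07 ] g 0.339
nose al -0.1119 lat 0.4864 z 0.0031
underside at bar z 0.0032, nose past bar -0.2851
```

{"api": "move_arm", "payload": {
  "deltas": [
    [0,0,0,0,0,0,-0.2],
    [0,0,0,0,0,0,0.1],
    [0,0,0,0,0,0,0.4],
    [0,0,0,0,0,0,0.6],
    [0,0,0,0,0,0,0.6],
    [0,0,0,0,0,0,0.6]
  ]
}}

```text
clock: 22.18
position: [0.5164, -0.1325, 0.0359]
ee_rot: [-0.132, 0.991, 0.0, 0.001]
ft_force: [-0.0, 0.6, 0.2]
grip_width: 0.796
```

```bash
python3 st.py; python3 -c "
from h import *
snap('wrist','w13')"
```

```text
t 22.175 TCP al -0.1857 lat 0.4997 z 0.0359 pitch -0.02 yaw 105.21 roll -0.16 F [-0.03  0.56  0.24] M [-0.009  0.016 -0.038] g 0.796
nose al -0.1119 lat 0.4863 z 0.0028
underside at bar z 0.0029, nose past bar -0.2851
```

View pics/w13.png

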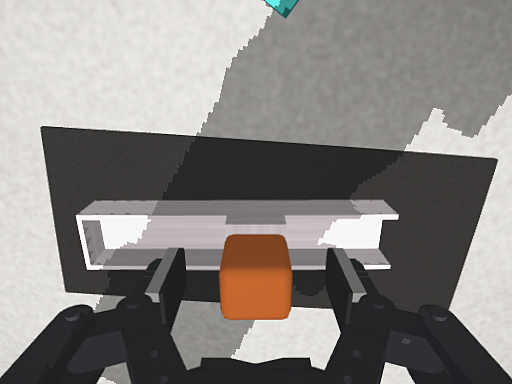

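Chute released, empty, on the mat. Raising the tool.

{"api": "move_arm", "payload": {
  "deltas": [
    [0,0,-0.005,0,0,0,0.8],
    [0,0,-0.015,0,0,0,1],
    [0,0,-0.025,0,0,0,1],
    [0,0,-0.03,0,0,0,1],
    [0,0,-0.03,0,0,0,1],
    [0,0,-0.03,0,0,0,1],
    [0,0,-0.02,0,0,0,1],
    [0,0,-0.01,0,0,0,1],
    [0,0,0,0,0,0,1],
    [0,0,0,0,0,0,1]
  ]
}}

```text
clock: 23.48
position: [0.5156, -0.1325, 0.2002]
ee_rot: [-0.132, 0.991, 0.0, 0.001]
ft_force: [-0.6, 0.4, -0.2]
grip_width: 0.999
```

```bash
python3 st.py; python3 - <<'E'
from h import *
snap('wrist','w14');snap('side','s14');snap('scene','c14')
rr=lambda P:print(cv2.minAreaRect((P[:,:2]*1000).astype(np.float32)))
P,c,uv=cloud('wrist','w14',(100,80,420,250)); r,g,b=c.T
w=(P[:,2]>.02)&(P[:,2]<.03)&(c.sum(1)>150)&(abs(P[:,0]-.518)<.06)&(abs(P[:,1]+.14)<.1); rr(P[w]); print(np.percentile(P[w][:,2],[10,50,90]))
m=(r>90)&(g<r*.6)&(b<50)&(P[:,2]>.062)&(P[:,2]<.08); print(P[m].mean(0))
a=cv2.imread('pics/s14.png');b2=cv2.imread('pics/c14.png')
cv2.imwrite('pics/s14c.png',cv2.resize(a[105:185,235:315],None,fx=7,fy=7,interpolation=cv2.INTER_CUBIC))
E
```

```text
t 23.475 TCP al -0.1857 lat 0.4989 z 0.2002 pitch -0.04 yaw 105.21 roll -0.09 F [-0.57  0.44 -0.21] M [ 0.003 -0.038 -0.013] g 0.999
nose al -0.1119 lat 0.4854 z 0.1671
underside at bar z 0.1673, nose past bar -0.2851
((518.4724731445312, -143.80735778808594), (33.704132080078125, 170.337890625), 15.341836929321289)
[0.0220993  0.02371598 0.02486622]
[ 0.51411943 -0.13436779  0.06920128]
```

View pics/w14.png

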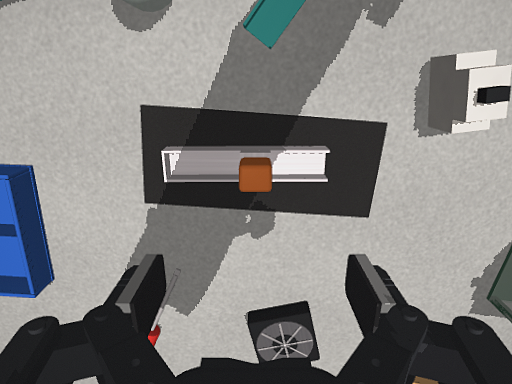

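View pics/s14c.png

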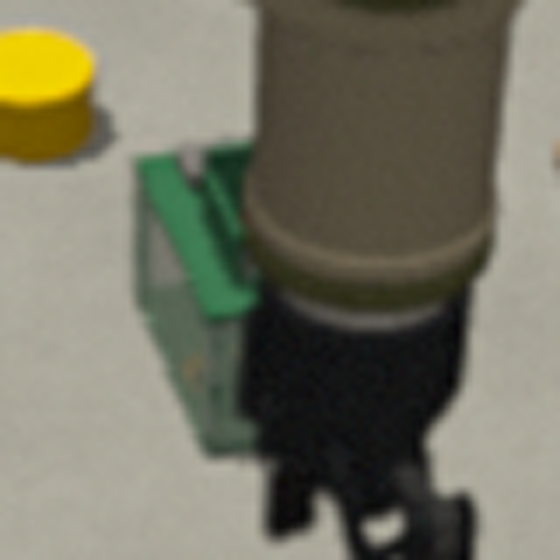

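View pics/c14.png

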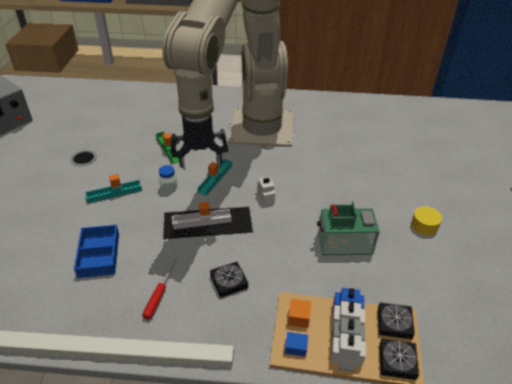

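The chute lies flat and empty on its mat. The robot touches nothing, the bar is back up, and all the bystanders are where they were. Handing in.

```bash
python3 -c "
from workcell import manip
print(manip.hand_in())"
```

```text
the job is handed in; nothing more can be done
None
```

I emptied the chute into the feeder and set it back on its mat, and handed the job in at about 23.6 s of the 72 s.

**What I did:** I gripped the aluminium chute by its orange handle and laid its nose about 23 mm past the red bar. I found the bar by touch, at about 136 mm, and pressed it down. I then tilted the chute to 34° about the bar, and the nuts slid out between 21° and 34°. After that I lifted straight off, levelled the chute and set it down at its old place.

**What the checks showed:**
- **Nuts:** all four are in the bin. The side view shows four. The scene view shows three, and the wrist view shows the fourth through the bin wall. Once emptied, the chute weighed about 2.8 N, against 3.2 N with the nuts in it.
- **Bar force:** the bar was held at about 10 to 13 N downward, and the highest combined load I read was about 16 N, under the 20 N limit. It dipped to about 10 N at 21 to 23° of tilt, a little under the 11 N aimed for. I pressed about 1 mm further before the nuts began to slide.
- **Sideways force:** I also read 2 to 3 N sideways while pressing. I put this down to friction on the bar, because the chute was centred between the cheeks.
- **Chute:** it lies flat and empty on the mat, within about 2 mm of where it started.
- **Everything else:** the bar came up and the shutter closed after the lift-off. The bystanders look unmoved in the last scene picture, and the gripper is open and clear of everything.

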